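# Snap the retaining clip onto the pulley axle

### The arm

A 6-joint arm with a two-finger parallel gripper is mounted at the origin on a cart in front of the work surface, level with it; the furniture and walls round the work are solid. World frame = base frame: x ahead of the robot, y to its left, z up, the work surface at z = 0. Lengths are in mm, angles in rad, forces in N, time in s.
With the tool pointing down it reaches from about 300 to 850 mm from the base axis. Payload 4.2 kg.
Tool frame: the origin (TCP) lies between the finger pads; the fingertips stand ctrl.tcp_to_tips ahead of it and the grasp point (between the pads) lies 3 mm ahead of it (ctrl.tcp_to_tips is the distance from the TCP to the fingertips, in mm); z points along the fingers, y is the direction in which the jaws open and shut (so a half turn about z gives the same grasp; the last joint's range is limited). The gripper opens to 91 mm and grips with 3 to 60 N. Pads are 32 mm wide; open, the fingers measure 118 mm over their backs; the gripper's body (76 mm by 178 mm) begins 60 mm behind the grasp point.
Start: joints at [1.217, 0.32, 1.565, -0, 1.257, -0.02], TCP at [188.394, 543.28, 196.576] pointing down, gripper open.
Joint ranges: [-3.11, 3.11], [-0.84, 2.01], [0.21, 2.61], [-1.34, 4.49], [0.05, 2.63], [-2.56, 2.56]. Speed limits (rad/s): [2.57, 2.57, 3.14, 3.14, 3.14, 3.14].

### API

Orientations are given as [roll, pitch, yaw] about the fixed x, y, z axes, in that order (R = Rz(yaw) Ry(pitch) Rx(roll)).
In Python, from rig import ctrl, cams, job gives the robot as it stands.
- The arm moves only by the tool servo_tool, never from a script. Its argument "motion" is one flat list of numbers, 6 for each row, row after row: the shift along the tool's x, y, z in mm, then the turn, a rotation vector about the tool's x, y, z in rad. In form: [x, y, z, wx, wy, wz, x, y, z, wx, wy, wz, ...]. A call has 1 to 8 rows; each row shifts and turns the commanded pose from where the row before left it, along the tool's axes as they then stand; what a row does not reach is not made up. A row lasts 1/8 s, in which the tool goes at most 62.5 mm and 10.7 degrees, less where a joint would pass 70% of its speed; a pose out of reach is approached as far as the arm can. A call is refused whole if a number of a shift passes 62.5 or a number of a turn 0.188, either way. A call with a gripper value outside its range is refused whole. "hand" is the closure in counts, from 0 (fully open) to 255 (shut), set as the call begins (left out, the last holds). The fingers move at their own pace and stop on an object; the grip force is fixed at half the most. Time passes only in rows, so rows that do not move let the fingers close. It gives the time, the measured TCP pose, the force and the opening at its end, in the units of the state.
- ctrl.state(): the state, without advancing time (a new reading comes with each control period).
- cams.camera(name): name is "side" or "top"; returns (picture, depth): 480x640x3 uint8, blue, green, red; 480x640 float32, mm along the optical axis (not along the pixel's ray), 0 where there is no reading.
- cams.camera_model(name): a dict with "K" (3x3 intrinsics, pixels), "position" and "rotation" of the camera in the world. Camera axes: x right, y up, looking along -z (the intrinsics and any distortion apply to the point x, -y, -z); pixel columns grow to the right and rows downward; lengths in mm; the calibration is good to about 2 mm. A picture is of the moment at which its call begins. camera_model takes no time and is no camera call.
- job.sign_off(): hands the job in, once; it reports no verdict.
Trained networks look in the newest picture that a camera, given by its name, has taken for a name from the list of things; names that differ only in an ending like _2 or _b are one class to them, and where a whole thing is asked for, a point or a joint stands for the part that bears it (a point fixed in the world has none). Each returns a list of dicts, best first, with "p" (0 to 1); they miss things now and then, are a little off and sometimes report something else, mostly with a low value. They report only what shows in the picture. A call takes as long as a camera call.
- cams.silhouettes(thing, camera): "mask" (480x640 bool, what is visible of it) and "uv" ([column, row] in pixels, amid what is visible of it).
- cams.spot_point(thing, camera): "uv" ([column, row] in pixels: a listed point, or the origin of a listed thing).
The state is a dict: "t": time; "joint_positions": joint angles; "joint_vel": joint speeds; "joint_efforts": joint torques, N m; "eef_pos": TCP position; "tcp_rot": TCP orientation; "wrist_force": force on the tool from outside, world axes, zero at the start; "torque": the same for the moment, N m; "width": finger opening in mm.
Only numpy, scipy, OpenCV 4.12 (cv2) and the standard library are available. Lean on these libraries where they do the work, as an engineer would, in place of code of your own. Each camera call takes 0.05 s, during which the arm holds its last target.

### The job

Slide the pulley on the clamped axle fully home against its shoulder, then take the steel retaining clip from the wooden rack and push it sideways into the groove of the axle in front of the pulley's boss until it snaps fully home, so that the pulley cannot come off; then let go. The groove has to be found by feel: work gently, never forcing the pulley, the axle or the clip (stay clearly under 30 N), and leave everything else on the bench where it lies.

Things in the scene. Friction and masses are not known exactly. Their poses are not given: they have to be found in the camera images.
- stand: Fixed axle stand: dark steel base plate 90 mm wide (x), 14 mm thick, y from -128 to +52 mm, and a grey clamp block (60 mm wide, y 0 to +40 mm, bolt heads up to z = 109 mm) that holds a level steel axle. Origin on the bench under the middle of the block's front face, z up. The axle runs along the stand's -y axis at x = 0, z = 80 mm; the base also carries pulley and axle.
- axle_root (a point): Axle's centre line at the clamp face, axes as the stand's. s = distance from here along -y. Axle diameter 20 mm; shoulder collar (30 mm) s 22 to 30; free end s = 102. The axle is clamped rigidly, but how far it sticks out is not measured: all s values (collar, pulley, groove, end) are nominal and are shifted together by one unknown amount of up to 15 mm either way.
- groove_nominal (a point): Where the middle of the groove would be nominally (s = 71.5), on the centre line; the true groove is up to 15 mm nearer or farther along the axle, so find it by contact. Groove 9 mm wide, floor diameter 13 mm, sharp 3.5 mm walls; outward of it 26 mm of plain 20 mm axle, inward of it the pulley's boss.
- pulley (a joint): How far (m) the aluminium pulley stands out from home; 0 = home on the shoulder; starts at 0.014 to 0.024, covering the groove. Slides with about 2.5 N friction and stays. Rim 68 mm diameter, s 30 to 46 at home; boss 28 mm diameter on its outer side to s = 64.5. Push on the rim's flat outer face above the boss. At home the groove's middle is 25.5 mm outward of that face.
- clip_tab (a point): Steel retaining clip, 63 mm tall: middle of its upright finger tab, the grip point. Tab 16 mm wide (clip x; grip across this), 8 mm thick (clip y), from 14 mm below to 14 mm above this point. The clip starts upright, mouth down, in the rack's middle pocket (14 mm deep), this point about 58 mm over the bench; it lifts straight out. About 80 g.
- clip_bore (a point): Centre of the clip's open bore, 42 mm under the tab point; x across the jaws, y along the axle when fitted, z up. Crown 24 mm wide, 6 mm thick, underside 6.5 mm above this point; when home the crown rests on the groove floor and this point is on the axle's centre line. The clip is 6 mm thick, so it enters only within about 1.5 mm of the groove's middle.
- clip_mouth (a point): Lower end of the clip, 7 mm under the bore centre: a 10 mm mouth between two sprung jaws that open up to 2.5 mm each. Pushed down on the plain 20 mm axle the clip stops with its bore centre 12 to 15 mm over the centre line; in the groove it goes down freely to 10 mm, then needs a push of 5 to 20 N until it snaps over and home.
- rack: Fixed wooden block 66 mm (x) x 60 mm (y) x 23 mm high with three pockets side by side along y, 19 mm apart; the clip stands in the middle one. Origin under its centre; the pockets are long along its x, also the clip's x. Beware: wire-mesh screens 255 mm high stand on the bench, one along y = -0.335 m from x = 0.48 m outward, one along x = 0.787 m from y = -0.03 m to the right.
- bolt: loose M12 bolt lying on the bench, 68 mm long; a bystander to be left alone; origin under its middle
- screwdriver_slot: screwdriver lying on the bench, 231 mm long; a bystander to be left alone; origin under its middle
- sanding_block: cork sanding block, 64 x 112 x 36 mm; a bystander to be left alone; origin under its middle

How it is judged (in metres and radians):
On the way, in this order (a step that is already met when the one before it is completed fails the run):
1. the pulley is home against its shoulder (within 2 mm) (value of joint pulley below 0.002 m), for 0.2 s.
2. the clip is snapped home in the groove (x of clip_bore in the frame of stand between -0.0025 and 0.0025 m and z of clip_bore in the frame of stand between 0.077 and 0.083 m and y of clip_bore in the frame of stand between -0.092 and -0.051 m), for 0.2 s.
At the end, for the whole second after the job is handed in: The pulley is home within 2 mm and the clip sits in the axle's groove: its bore centre within 2.5 mm sideways and 3 mm in height of the axle's centre line, between 51 and 92 mm in front of the clamp block's face; the clip is let go (all of step 2 and value of joint pulley below 0.002 m); the robot touches nothing.
It fails at once if the stand, axle or pulley is pressed on with more than 30 N, by the robot or through the clip (contact force between stand and anything else above 30 N).
It fails at once if a bystander is moved by more than 30 mm (distance of any of bolt, screwdriver_slot, sanding_block from where it was at the start of the episode above 0.03 m).
It also fails if it takes over 54 s, if anything falls off the work surface, if the arm or the gripper's body presses on something with over 40 N, if the wrist force passes 120 N, or if a joint passes its speed limit or range.

## Working session

There is one attempt and no reset: what is moved stays moved. The work goes in short steps, Python scripts to look and compute and a tool call to move; the robot and the scene stay as the last step left them, time stands still between calls to the robot, and variables do not carry over. Pictures are saved under pics/ and viewed, and the job is handed in when it is done.

Besides the shell and the picture viewer there is one more tool, called after "Request:" as name(argument=value, ...), one argument or row to a line, values as JSON. servo_tool: Moves the arm, as the interface text tells. Its arguments: {"type":"object","properties":{"motion":{"type":"array","items":{"type":"number"}},"hand":{"type":"number"}},"required":["motion"]}

```bash
mkdir -p pics; ls; python3 - <<'E'
from rig import ctrl,cams,job
import cv2,numpy as np
s=ctrl.state();print(s, ctrl.tcp_to_tips)
for n in("side","top"):
    im,d=cams.camera(n);cv2.imwrite(f"pics/{n}0.png",im);np.save(f"pics/{n}0.npy",d)
    m=cams.camera_model(n);print(n,m)
E
```

```text
pics
{'t': 0.0, 'joint_positions': array([ 1.21700258e+00,  3.20292052e-01,  1.56566087e+00, -1.19486564e-06,
        1.25738661e+00, -1.99952073e-02]), 'joint_vel': array([ 0.00030632, -0.00020092,  0.00015097,  0.0002381 , -0.00046393,
       -0.00108411]), 'joint_efforts': array([-7.74709515e-04, -4.12477005e+01, -2.31962746e+01,  7.27907801e-02,
        4.57975524e-02, -1.45345612e-04]), 'eef_pos': array([188.20434558, 542.76981436, 195.72726766]), 'tcp_rot': array([-3.13984610e+00, -3.37910310e-05,  2.80779446e+00]), 'wrist_force': array([ 1.25428226, -1.01312298, -0.05290573]), 'torque': array([ 0.02326311, -0.00092728, -0.02183491]), 'width': 90.85955754460018} 22.0
side {'K': array([[621.85583775,   0.        , 317.91099484],
       [  0.        , 621.85583775, 243.77569186],
       [  0.        ,   0.        ,   1.        ]]), 'position': array([ -37.9693794 , -458.17099973,  893.87652374]), 'rotation': array([ 0.73236361, -0.0075629 , -0.90000885])}
top {'K': array([[547.89879125,   0.        , 318.73309405],
       [  0.        , 547.89879125, 237.20011535],
       [  0.        ,   0.        ,   1.        ]]), 'position': array([ 366.10325078,   -7.58519562, 1206.46960429]), 'rotation': array([ 0.13753283, -0.00839163, -1.58794012])}
```

View pics/side0.png

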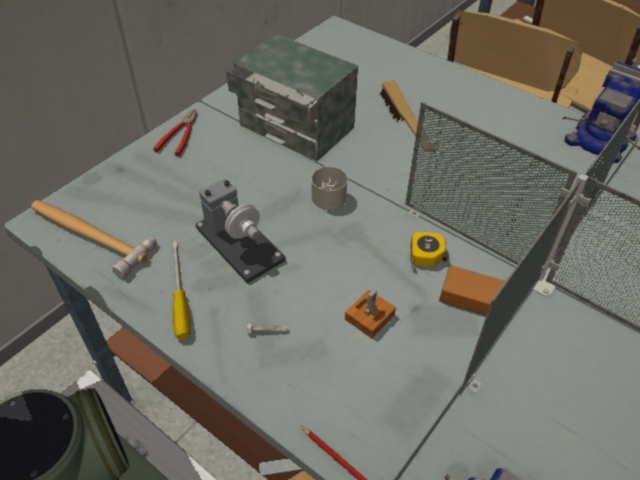

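View pics/top0.png

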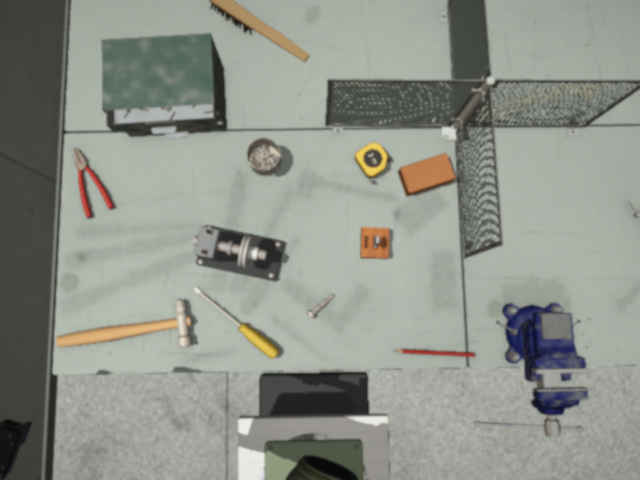

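The side view shows the stand at about (240,232) with its pulley, and the rack with the clip at (371,312). In the top view the stand is at (240,252), its axle pointing right (−y), and the rack is at (376,242).

```bash
cat > h.py <<'E'
from rig import ctrl,cams,job
import cv2,numpy as np
from scipy.spatial.transform import Rotation as R
from scipy.optimize import least_squares
def cm(n):
    m=cams.camera_model(n);return m['K'],np.array(m['position']),R.from_euler('xyz',m['rotation']).as_matrix()
def proj(n,P):
    K,p,r=cm(n);c=(np.atleast_2d(P)-p)@r;c=c*[1,-1,-1];u=c@K.T;return u[:,:2]/u[:,2:]
def ray(n,uv):
    K,p,r=cm(n);d=np.linalg.inv(K)@[uv[0],uv[1],1];return p,r@(d*[1,-1,-1])
def atz(n,uv,z):
    p,d=ray(n,uv);return p+d*(z-p[2])/d[2]
def tri(uv1,uv2):
    f=lambda P:np.r_[proj('side',P)[0]-uv1,proj('top',P)[0]-uv2]
    s=least_squares(f,[450,0,50]);return s.x,s.fun
def cloud(n,d):
    K,p,r=cm(n);v,u=np.mgrid[0:480,0:640];P=np.stack([(u-K[0,2])/K[0,0]*d,(v-K[1,2])/K[1,1]*d,d],-1)
    return (P*[1,-1,-1])@r.T+p
def st():
    s=ctrl.state();print('t',round(s['t'],2),'pos',s['eef_pos'].round(1),'rot',s['tcp_rot'].round(3),'F',s['wrist_force'].round(1),'w',round(s['width'],1),'q',s['joint_positions'].round(2));return s
E
python3 - <<'E'
from h import *
for n in('side','top'): cams.camera(n)
for t in['stand','axle_root','groove_nominal','clip_tab','clip_bore','clip_mouth','rack','pulley']:
    r={}
    for n in('side','top'):
        q=cams.spot_point(t,n)
        if q: r[n]=q[0]['uv'];print(t,n,np.round(q[0]['uv'],1),round(q[0]['p'],2))
    if len(r)==2:
        P,f=tri(r['side'],r['top']);print('   ',P.round(1),f.round(1))
st()
E
```

```text
stand side [230.2 233.2] 0.77
stand top [224.4 246.2] 0.84
    [515.3 191.2  -6.8] [ 0.9 -0.1 -0.6  0.7]
axle_root side [225.  199.7] 0.57
axle_root top [217.2 246. ] 0.84
    [506.5 186.9  93.7] [-0.8  0.1  0.6 -0.7]
groove_nominal side [251.2 225.4] 0.75
groove_nominal top [254.1 249.2] 0.78
    [499.2 114.3  79. ] [-0.1  0.   0.  -0.1]
clip_tab side [367.8 297.3] 0.56
clip_tab top [379.5 237.9] 0.43
    [ 514.5 -141.5   61.9] [ 3.3 -0.6 -3.1  3. ]
clip_bore side [368.4 312.9] 0.47
clip_bore top [378.2 238.1] 0.59
    [ 519.8 -143.7   13.7] [ 3.6 -0.6 -3.3  3.2]
clip_mouth side [371.3 315. ] 0.63
clip_mouth top [373.5 243.6] 0.44
    [ 517.3 -142.9    7.2] [-0.8  0.1  0.7 -0.7]
rack side [369.3 319. ] 0.84
rack top [374.  241.9] 0.7
    [ 519.4 -142.    -7. ] [ 0.9 -0.2 -0.8  0.8]Traceback (most recent call last):
  File "<stdin>", line 6, in <module>
ValueError: it knows: axle_root, bolt, clip_bore, clip_mouth, clip_tab, groove_nominal, rack, sanding_block, screwdriver_slot, stand
```

```bash
python3 - <<'E'
import cv2
a=cv2.imread('pics/side0.png');b=cv2.imread('pics/top0.png')
cv2.imwrite('pics/s1.png',cv2.resize(a[165:345,180:420],None,fx=3.3,fy=3.3,interpolation=cv2.INTER_CUBIC))
cv2.imwrite('pics/t1.png',cv2.resize(b[210:290,185:405],None,fx=3.6,fy=3.6,interpolation=cv2.INTER_CUBIC))
E
```

```text
(no output)
```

View pics/s1.png

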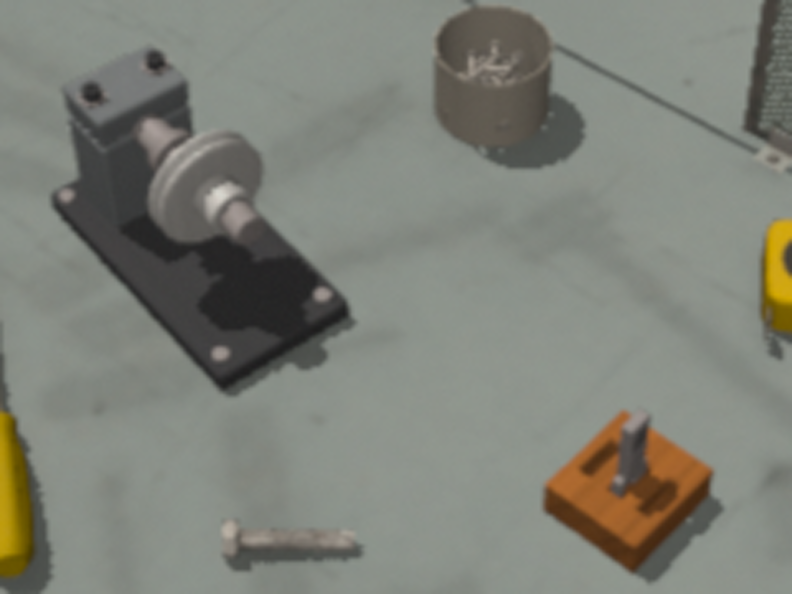

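View pics/t1.png

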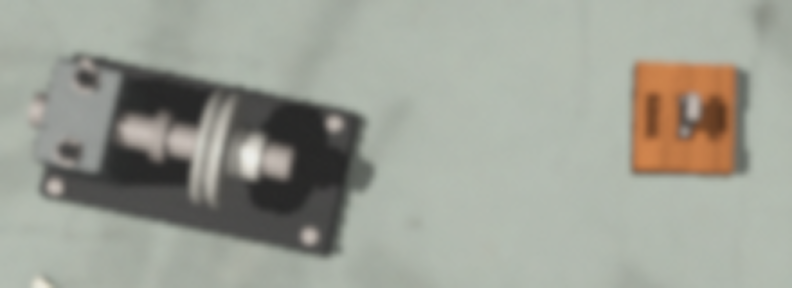

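```bash
python3 - <<'E'
from h import *
base=np.array([[-45,-128,14],[45,-128,14],[45,52,14],[-45,52,14]],float)
def W(q,P): 
    c,s=np.cos(q[2]),np.sin(q[2]);return np.c_[q[0]+c*P[:,0]-s*P[:,1],q[1]+s*P[:,0]+c*P[:,1],P[:,2]]
top=np.array([[277.5,280.8],[286.4,241.1],[206.7,225.3],[196.7,263.3]])
side=np.array([[249.1,281],[285.5,258.3],[195.8,225.6]])
# -x side is nearer robot(bottom)
for nm,f in dict(top=lambda q:(proj('top',W(q,base))-top).ravel(),side=lambda q:(proj('side',W(q,base))[[0,1,3]]-side).ravel()).items():
    s=least_squares(f,[505,187,0]);print(nm,s.x.round(3),s.fun.round(1))
# depth-based
for n in('top','side'):
    d=np.load(f'pics/{n}0.npy');C=cloud(n,d)[150:320,150:320].reshape(-1,3)
    q=np.array([508,190,-.13]);
    c,s_=np.cos(q[2]),np.sin(q[2]);x=C[:,0]-q[0];y=C[:,1]-q[1]
    X=c*x+s_*y;Y=-s_*x+c*y;Z=C[:,2]
    k=(abs(X)<60)&(Y>-140)&(Y<60)
    print(n,'bench z',np.median(Z[~k]),'plate',np.median(Z[k&(Z>8)&(Z<22)]),k.sum())
    for lo in range(-115,0,6):
        m=k&(abs(X)<40)&(Y>lo)&(Y<lo+6)&(Z>60)
        if m.sum()>2:print(lo,m.sum(),'maxZ',Z[m].max().round(1),'X',X[m].min().round(1),X[m].max().round(1))
E
```

```text
top [ 5.08326e+02  1.85411e+02 -2.24000e-01] [ 0.1  0.4  0.  -0.1 -0.2 -1.1  0.1  0.8]
side [ 5.06467e+02  1.85174e+02 -2.17000e-01] [-1.3  0.6  2.1 -0.4 -0.8 -0.4]
top bench z -0.06701368699009436 plate 14.199541677394905 4939
-103 27 maxZ 93.8 X -17.6 -0.1
-97 25 maxZ 91.6 X -18.0 1.0
-91 29 maxZ 91.8 X -18.0 1.3
-85 44 maxZ 97.1 X -21.0 5.6
-79 40 maxZ 98.0 X -20.5 7.7
-73 65 maxZ 111.9 X -18.8 26.2
-67 117 maxZ 116.7 X -38.6 24.9
-61 93 maxZ 117.3 X -38.6 26.9
-55 74 maxZ 116.8 X -37.7 23.3
-49 19 maxZ 92.6 X -36.1 5.4
-43 24 maxZ 93.9 X -13.3 5.0
-37 32 maxZ 95.1 X -12.6 7.0
-31 49 maxZ 96.9 X -17.1 12.1
-25 33 maxZ 95.2 X -15.7 10.9
-19 28 maxZ 93.7 X -10.6 8.5
-13 29 maxZ 94.7 X -10.7 7.5
-7 51 maxZ 103.6 X -9.9 28.9
-1 125 maxZ 105.6 X -28.2 29.6
side bench z -0.8074385866508464 plate 13.384348312690008 6075
-103 55 maxZ 91.1 X -18.2 0.6
-97 35 maxZ 90.2 X -18.4 -0.6
-91 31 maxZ 91.1 X -18.6 1.1
-85 72 maxZ 93.5 X -20.9 7.7
-79 44 maxZ 94.9 X -20.6 4.8
-73 61 maxZ 106.9 X -19.8 24.6
-67 372 maxZ 114.1 X -37.7 27.4
-61 111 maxZ 112.4 X -38.6 20.5
-55 121 maxZ 114.4 X -37.3 25.0
-49 16 maxZ 104.6 X -36.8 -18.0
-31 49 maxZ 96.8 X -16.4 7.6
-25 37 maxZ 96.6 X -16.2 11.1
-19 10 maxZ 92.0 X -15.6 2.2
-13 31 maxZ 91.2 X -10.3 6.8
-7 35 maxZ 101.1 X -11.4 27.9
-1 291 maxZ 103.7 X -30.0 30.7
```

```bash
python3 - <<'E'
from h import *
q=np.array([507.6,185.3,-.22])
c,s_=np.cos(q[2]),np.sin(q[2])
def loc(C):
    x=C[...,0]-q[0];y=C[...,1]-q[1]
    return np.stack([c*x+s_*y,-s_*x+c*y,C[...,2]],-1)
for n in('top','side'):
    d=np.load(f'pics/{n}0.npy');L=loc(cloud(n,d)[150:320,150:320]).reshape(-1,3)
    m=(abs(L[:,0])<45)&(L[:,1]>-125)&(L[:,1]<50)&(L[:,2]<25)&(L[:,2]>5)
    m=(abs(L[:,0])<12)&(L[:,2]>76)
    for a,b,r in((-112,-88,10),(-18,-4,10)):
        p=L[m&(L[:,1]>a)&(L[:,1]<b)]
        f=lambda v:np.hypot(p[:,0]-v[0],p[:,2]-v[1])-r
        s=least_squares(f,[0,80],loss='soft_l1');print(n,a,len(p),s.x.round(2),np.std(s.fun).round(2))
    # profile with fine bins along y
    m=(abs(L[:,0])<40)&(L[:,2]>70)
    for lo in np.arange(-120,0,3):
        k=m&(L[:,1]>=lo)&(L[:,1]<lo+3)
        if k.sum()>2:print(lo,k.sum(),L[k][:,2].max().round(1),L[k][:,0].min().round(1),L[k][:,0].max().round(1))
    # rim
    p=L[(np.hypot(L[:,0],L[:,2]-80)>20)&(np.hypot(L[:,0],L[:,2]-80)<37)&(L[:,2]>70)&(L[:,1]<-40)&(L[:,1]>-85)]
    print('rim',np.percentile(p[:,1],[2,10,50,90,98]).round(1))
E
```

```text
top -112 46 [-1.04 80.22] 2.04
top -18 63 [-0.55 81.07] 2.01
-99 10 91.4 -9.2 8.3
-96 14 93.4 -9.4 7.4
-93 12 93.8 -9.6 7.0
-90 16 91.6 -10.4 8.9
-87 14 89.9 -9.3 7.7
-84 15 91.8 -9.8 6.8
-81 20 95.8 -13.6 12.5
-78 21 97.1 -14.3 12.3
-75 20 97.6 -13.6 11.8
-72 21 98.0 -14.5 13.7
-69 19 97.3 -13.0 12.5
-66 21 96.6 -13.5 11.4
-63 89 116.6 -32.6 31.6
-60 50 116.7 -33.8 30.2
-57 34 114.1 -30.6 28.3
-54 49 114.1 -30.5 30.4
-51 54 117.3 -33.6 31.3
-48 29 115.8 -32.2 27.5
-42 16 92.6 -10.0 8.8
-39 14 93.1 -10.2 8.2
-36 10 93.9 -9.1 7.9
-33 17 92.5 -10.0 9.6
-30 12 93.6 -10.1 8.5
-27 26 96.9 -12.9 13.0
-24 22 95.0 -15.3 14.1
-21 20 96.4 -14.3 13.0
-18 15 95.2 -14.5 7.7
-15 11 93.7 -9.4 7.9
-12 16 93.3 -10.0 9.2
-9 14 94.7 -10.3 8.7
-6 16 93.2 -9.2 7.5
-3 11 95.7 -9.6 9.6
rim [-61.7 -61.3 -54.9 -47.9 -46.4]
side -112 71 [-0.54 78.1 ] 3.05
side -18 48 [ 0.15 81.23] 2.26
-99 8 89.3 -9.9 6.3
-96 49 91.1 -10.2 8.8
-93 15 90.2 -9.8 7.1
-90 18 89.6 -10.1 7.0
-87 18 91.1 -11.1 6.2
-84 10 90.3 -10.1 4.0
-81 34 93.5 -13.9 11.0
-78 40 93.4 -14.2 14.4
-75 26 94.9 -14.0 11.1
-72 19 94.9 -14.4 7.5
-69 22 94.1 -14.1 10.7
-66 19 96.2 -14.5 11.2
-63 131 113.5 -32.6 29.9
-60 267 114.1 -33.8 32.5
-57 30 112.9 -32.4 29.6
-54 22 112.4 -28.4 16.7
-51 72 113.8 -33.1 24.7
-48 63 114.4 -33.0 29.1
-45 4 108.9 -19.9 14.7
-27 16 96.2 -13.9 6.6
-24 33 96.8 -14.7 9.6
-21 21 96.6 -14.7 12.6
-18 18 94.8 -14.9 9.6
-12 7 91.3 -7.3 3.0
-9 11 89.2 -9.3 7.2
-6 19 91.2 -10.1 6.6
-3 8 89.5 -9.8 5.8
rim [-61.7 -60.5 -58.  -47.6 -45.9]
```

```bash
cat >> h.py <<'E'
def plan(target,yaw,n,start=None):
    """print n rows from current measured (or start=(pos,yaw)) to world target"""
    if start is None:
        s=ctrl.state();p=np.array(s['eef_pos']);y=s['tcp_rot'][2]
    else: p,y=np.array(start[0],float),start[1]
    d=(np.array(target)-p)/n;dy=(yaw-y)/n
    for i in range(n):
        c,s=np.cos(y),np.sin(y);print('%.1f, %.1f, %.1f, 0,0, %.4f,'%(c*d[0]+s*d[1],s*d[0]-c*d[1],-d[2],-dy));y+=dy
E
python3 - <<'E'
from h import *
d=np.load('pics/top0.npy');C=cloud('top',d)
for n in('top','side'):
    d=np.load(f'pics/{n}0.npy');P=cloud(n,d).reshape(-1,3)
    m=(abs(P[:,0]-518)<50)&(abs(P[:,1]+142)<50)
    P=P[m]
    r=P[(P[:,2]>18)&(P[:,2]<27)]
    rect=cv2.minAreaRect(r[:,:2].astype(np.float32));print(n,'rack',rect,np.median(r[:,2]))
    t=P[(P[:,2]>40)]
    print('tab',len(t),t.mean(0).round(1),t.min(0).round(1),t.max(0).round(1))
    t=P[(P[:,2]>66)]
    print('tabtop',len(t),t.mean(0).round(1),t.min(0).round(1),t.max(0).round(1), cv2.minAreaRect(t[:,:2].astype(np.float32)))
    t=P[(P[:,2]>27)&(P[:,2]<45)]
    print('low',len(t),t.mean(0).round(1),t.min(0).round(1),t.max(0).round(1))
print([atz('top',uv,23).round(1) for uv in [(185+636/3.6,210+62/3.6),(185+742/3.6,210+64/3.6),(185+737/3.6,210+175/3.6),(185+632/3.6,210+174/3.6)]])
print('box',[atz('top',uv,0).round(0) for uv in [(108,130),(225,130),(265,155)]])
a=cv2.imread('pics/side0.png')[280:345,335:405];b=cv2.imread('pics/top0.png')[220:265,350:400]
cv2.imwrite('pics/c1.png',np.hstack([cv2.resize(a,(390,360),interpolation=cv2.INTER_CUBIC),cv2.resize(b,(400,360),interpolation=cv2.INTER_CUBIC)]))
plan((487,97,160),np.pi/2-.224,9)
E
```

```text
top rack ((516.1585083007812, -141.72683715820312), (59.702232360839844, 67.39434051513672), 88.33638763427734) 23.22811046035531
tab 42 [ 515.2 -140.2   65.1] [ 508.3 -144.2   41.8] [ 523.6 -137.2   76. ]
tabtop 29 [ 516.4 -140.7   71.5] [ 508.6 -144.2   67.8] [ 523.6 -137.2   76. ] ((516.070556640625, -140.59463500976562), (6.808328151702881, 15.071571350097656), 87.60216522216797)
low 53 [ 513.8 -138.    29.2] [ 483.8 -167.7   27.1] [ 547.3 -111.7   42.2]
side rack ((517.66552734375, -140.12789916992188), (62.21205139160156, 70.67437744140625), 86.76140594482422) 22.339596160801648
tab 124 [ 514.7 -141.6   59.5] [ 508.2 -145.6   40.7] [ 524.7 -135.8   74.1]
tabtop 50 [ 515.8 -140.8   70.2] [ 508.2 -145.5   66.1] [ 524.7 -136.    74.1] ((516.5126342773438, -140.87185668945312), (16.646339416503906, 9.301106452941895), 1.5265663862228394)
low 59 [ 512.7 -141.    34.4] [ 492.  -145.1   27. ] [ 528.  -120.4   44.8]
[array([ 550.2, -114.6,   23. ]), array([ 548. , -179.1,   23. ]), array([ 480.3, -173.6,   23. ]), array([ 482. , -110.3,   23. ])]
box [array([787., 455.,   0.]), array([783., 189.,   0.]), array([723.,  98.,   0.])]
-47.6, -36.0, 4.1, 0,0, 0.1623,
-52.8, -27.8, 4.1, 0,0, 0.1623,
-56.6, -18.9, 4.1, 0,0, 0.1623,
-58.9, -9.5, 4.1, 0,0, 0.1623,
-59.7, 0.1, 4.1, 0,0, 0.1623,
-58.9, 9.8, 4.1, 0,0, 0.1623,
-56.5, 19.1, 4.1, 0,0, 0.1623,
-52.7, 28.0, 4.1, 0,0, 0.1623,
-47.4, 36.2, 4.1, 0,0, 0.1623,
```

View pics/c1.png

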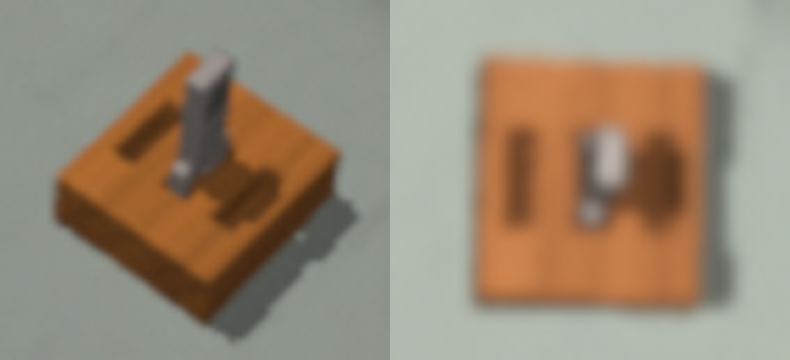

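Request:
servo_tool(
  motion=[-47.6,-36,4,0,0,0.1623,-52.8,-27.8,4,0,0,0.1623,-56.6,-18.9,4,0,0,0.1623,-58.9,-9.5,4,0,0,0.1623,-59.7,0.1,4,0,0,0.1623,-58.9,9.8,4,0,0,0.1623,-56.5,19.1,4,0,0,0.1623,-52.7,28,4,0,0,0.1623],
  hand=255,
)

```text
t: 1.9
eef_pos: [455.0, 144.9, 164.8]
tcp_rot: [3.141, -0.001, 1.504]
wrist_force: [0.1, 0.1, 0.5]
width: 14.1
```

Request:
servo_tool(
  motion=[-47.4,36.2,4,0,0,0.1623,0,0,0,0,0,0],
)

```text
t: 2.15
eef_pos: [488.9, 93.9, 160.2]
tcp_rot: [3.141, 0.0, 1.341]
wrist_force: [0.5, 0.3, 0.2]
width: 0.1
```

```bash
python3 - <<'E'
from h import *
st();plan((487.3,97.6,121),np.pi/2-.224,1)
E
```

```text
t 2.15 pos [488.9  93.9 160.2] rot [3.141 0.    1.341] F [0.5 0.3 0.2] w 0.1 q [ 0.17  0.23  1.79 -0.    1.12  0.4 ]
3.2, -2.4, 39.2, 0,0, -0.0056,
```

Request:
servo_tool(
  motion=[0,-1,10,0,0,-0.005,0,-1,15,0,0,0,0,0,14,0,0,0,0,0,0,0,0,0],
)

```text
t: 2.65
eef_pos: [483.7, 98.0, 120.0]
tcp_rot: [-3.138, 0.001, 1.354]
wrist_force: [0.1, 0.2, -0.0]
width: 0.2
```

```bash
python3 - <<'E'
from h import *
st();plan((487.3,97.6,121),np.pi/2-.224,1)
for n in('side','top'):
    im,d=cams.camera(n);cv2.imwrite(f'pics/{n}2.png',cv2.resize(im[170:300,180:330],None,fx=4,fy=4,interpolation=cv2.INTER_CUBIC))
E
```

```text
t 2.65 pos [483.7  98.  120. ] rot [-3.138e+00  1.000e-03  1.354e+00] F [ 0.1  0.2 -0. ] w 0.2 q [0.18 0.26 1.86 0.   1.02 0.39]
0.4, 3.6, -1.0, 0,0, 0.0069,
```

View pics/side2.png

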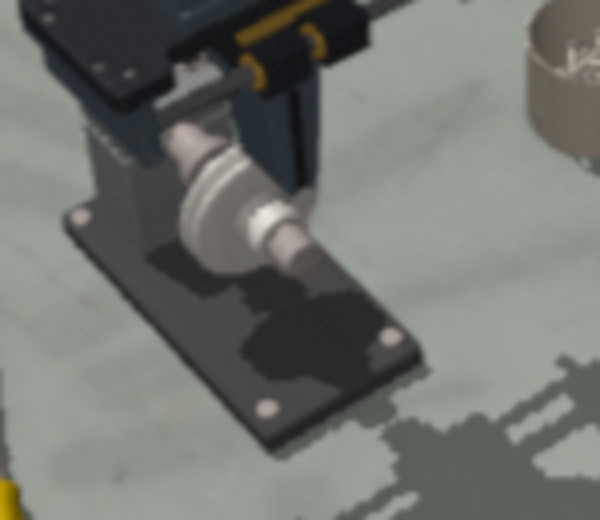

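The side picture shows the closed fingertips at about crop (303,195), just above the axle's free end at (295,250) and clear of the boss.

Request:
servo_tool(
  motion=[0,0,0,0,0,0,0,0,0,0,0,0],
)

```text
t: 3.0
eef_pos: [485.5, 97.5, 122.0]
tcp_rot: [3.141, -0.0, 1.352]
wrist_force: [0.2, 0.7, 0.9]
width: 0.5
```

```bash
python3 - <<'E'
from h import *
st();plan((487.3,97.6,121),np.pi/2-.224,1)
print(proj('side',[487,97,99]),proj('top',[487,97,99]))
E
```

```text
t 3.0 pos [485.5  97.5 122. ] rot [ 3.141 -0.     1.352] F [0.2 0.7 0.9] w 0.5 q [0.17 0.26 1.86 0.   1.03 0.39]
0.5, 1.7, 1.0, 0,0, 0.0053,
[[252.91410367 225.91415143]] [[261.63294872 253.82014277]]
```

View pics/top2.png

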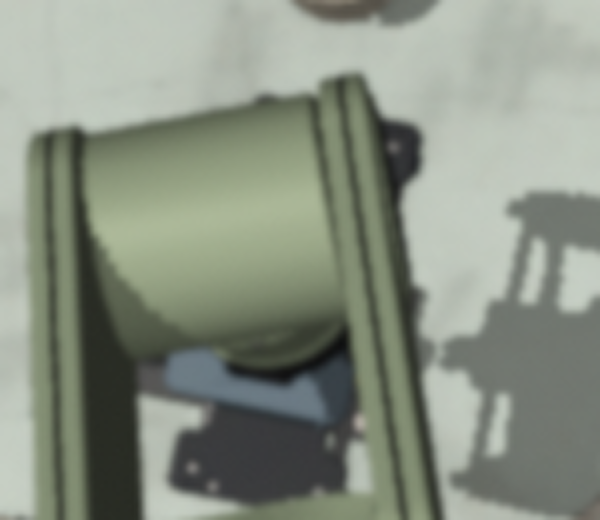

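Request:
servo_tool(
  motion=[4,1,0,0,0,0.005,4,0.5,0,0,0,0,2,0,0,0,0,0,2,0,0,0,0,0,2,0,0,0,0,0,2,0,0,0,0,0],
)

```text
t: 3.75
eef_pos: [490.2, 112.8, 121.5]
tcp_rot: [-3.142, -0.0, 1.347]
wrist_force: [0.3, -0.6, 0.2]
width: 0.3
```

Request:
servo_tool(
  motion=[2,0,0,0,0,0,2,0,0,0,0,0],
)

```text
t: 4.0
eef_pos: [491.1, 116.7, 121.5]
tcp_rot: [-3.142, -0.0, 1.347]
wrist_force: [0.2, 0.0, -0.4]
width: 0.3
```

Request:
servo_tool(
  motion=[2,0,0,0,0,0,2,0,0,0,0,0],
)

```text
t: 4.25
eef_pos: [492.0, 120.7, 121.6]
tcp_rot: [3.142, -0.0, 1.347]
wrist_force: [0.2, -0.4, 0.8]
width: 0.6
```

Request:
servo_tool(
  motion=[2,0,0,0,0,0,2,0,0,0,0,0],
)

```text
t: 4.5
eef_pos: [492.9, 124.6, 121.5]
tcp_rot: [3.142, -0.0, 1.347]
wrist_force: [0.0, -0.5, 0.6]
width: 0.9
```

```bash
python3 - <<'E'
from h import *
st()
im,d=cams.camera('side');cv2.imwrite('pics/side3.png',cv2.resize(im[170:300,180:330],None,fx=4,fy=4,interpolation=cv2.INTER_CUBIC))
E
```

```text
t 4.5 pos [492.9 124.6 121.5] rot [ 3.142 -0.     1.347] F [ 0.  -0.5  0.6] w 0.9 q [0.22 0.28 1.83 0.   1.03 0.45]
```

View pics/side3.png

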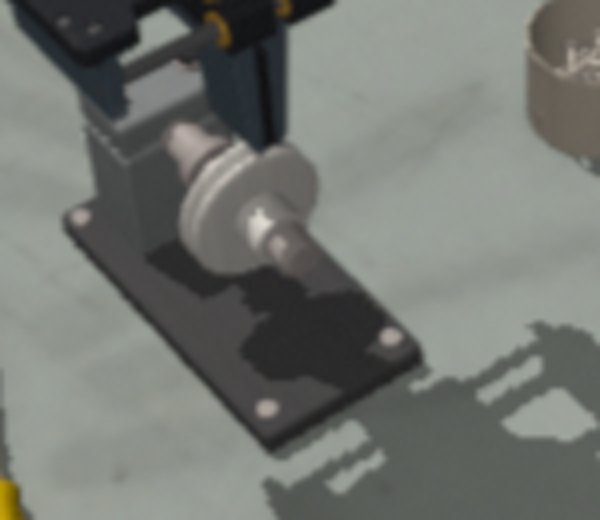

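```bash
python3 - <<'E'
from h import *
s=ctrl.state();T=np.array(s['eef_pos']);y=s['tcp_rot'][2]
tx=np.array([np.cos(y),np.sin(y),0]);ty=np.array([np.sin(y),-np.cos(y),0])
im=cv2.imread('pics/side3.png')
def dot(P,c,lab):
    u=(proj('side',P)[0]-[180,170])*4;cv2.circle(im,tuple(int(v) for v in u),3,c,-1);print(lab,u.round())
for a in(-16,16):
  for b in(-13,13):
    for z in (99.5,125): dot(np.r_[(T+tx*a+ty*b)[:2],z],(0,0,255),(a,b,z))
q=np.array([507.0,185.4]);w=-.224;ex=np.array([np.cos(w),np.sin(w)]);ey=np.array([-np.sin(w),np.cos(w)])
L=lambda x,y,z:np.r_[q+ex*x+ey*y,z]
for s_ in(0,22,30,98): dot(L(0,-s_,80),(0,255,0),s_)
for t in np.linspace(0,2*np.pi,24): dot(L(34*np.cos(t),-62,80+34*np.sin(t)),(255,0,0),'r')
cv2.imwrite('pics/side3b.png',im)
E
```

```text
(-16, -13, 99.5) [251. 221.]
(-16, -13, 125) [246. 180.]
(-16, 13, 99.5) [299. 194.]
(-16, 13, 125) [295. 154.]
(16, -13, 99.5) [210. 180.]
(16, -13, 125) [205. 139.]
(16, 13, 99.5) [259. 155.]
(16, 13, 125) [254. 114.]
0 [183. 141.]
22 [209. 168.]
30 [219. 177.]
98 [304. 263.]
r [320. 184.]
r [316. 171.]
r [308. 161.]
r [297. 155.]
r [282. 154.]
r [265. 158.]
r [248. 166.]
r [231. 178.]
r [216. 193.]
r [205. 210.]
r [197. 227.]
r [195. 243.]
r [197. 258.]
r [203. 269.]
r [214. 275.]
r [227. 278.]
r [243. 276.]
r [260. 270.]
r [276. 260.]
r [291. 247.]
r [304. 231.]
r [313. 215.]
r [319. 199.]
r [320. 184.]
```

View pics/side3b.png

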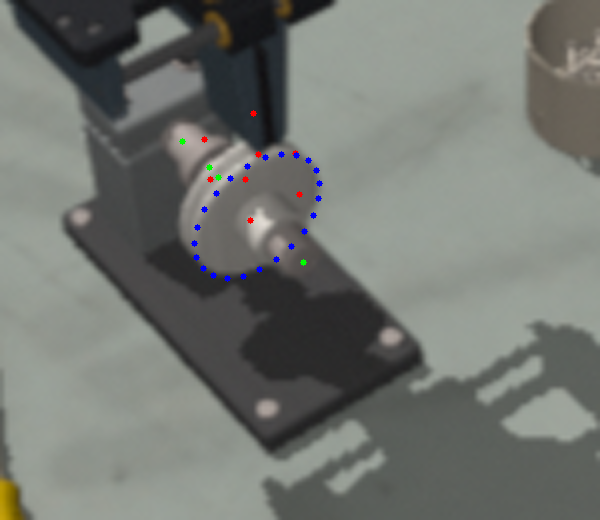

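```bash
python3 - <<'E'
from h import *
im,d=cams.camera('side');C=cloud('side',d)
st()
def loc(P):
    q=np.array([507.0,185.4]);w=-.224;ex=np.array([np.cos(w),np.sin(w)]);ey=np.array([-np.sin(w),np.cos(w)]);return np.r_[(P[:2]-q)@ex,(P[:2]-q)@ey,P[2]].round(1)
for r in range(190,216,2):
    print(r,[ (c,loc(C[r,c]).tolist(),im[r,c].tolist()) for c in (238,244,250)])
E
```

```text
t 4.6 pos [492.9 124.6 121.5] rot [ 3.142 -0.     1.347] F [0.8 0.  0.6] w 0.4 q [0.22 0.28 1.83 0.   1.03 0.45]
190 [(238, [-13.5, -77.3, 183.5], [50, 45, 38]), (244, [-2.6, -78.0, 177.7], [35, 32, 29]), (250, [6.8, -81.8, 175.1], [55, 50, 44])]
192 [(238, [-13.2, -75.9, 177.8], [50, 45, 38]), (244, [-2.0, -76.3, 171.5], [35, 33, 27]), (250, [7.5, -80.0, 168.7], [54, 50, 44])]
194 [(238, [-12.6, -73.9, 171.3], [50, 46, 39]), (244, [-4.7, -80.2, 171.3], [40, 36, 31]), (250, [8.3, -78.0, 162.1], [54, 50, 44])]
196 [(238, [-12.4, -72.8, 165.7], [49, 44, 37]), (244, [-4.6, -79.3, 166.0], [43, 38, 34]), (250, [7.6, -78.4, 158.1], [54, 50, 43])]
198 [(238, [-11.4, -70.1, 158.4], [49, 44, 37]), (244, [-4.3, -78.2, 160.3], [47, 42, 35]), (250, [5.9, -80.5, 156.0], [55, 51, 44])]
200 [(238, [-10.8, -68.2, 151.9], [49, 44, 38]), (244, [-4.6, -77.9, 155.6], [50, 45, 38]), (250, [7.1, -78.0, 148.6], [55, 51, 45])]
202 [(238, [-12.2, -69.9, 149.2], [54, 52, 46]), (244, [-5.5, -78.6, 151.9], [49, 44, 37]), (250, [5.9, -79.3, 145.6], [58, 55, 48])]
204 [(238, [61.1, 63.4, -2.3], [102, 106, 101]), (244, [-7.1, -80.7, 149.7], [52, 46, 39]), (250, [5.6, -79.1, 140.7], [70, 68, 62])]
206 [(238, [-0.1, -46.3, 114.0], [133, 138, 140]), (244, [-5.8, -77.7, 141.8], [52, 47, 40]), (250, [24.7, -45.8, 98.5], [93, 96, 97])]
208 [(238, [-3.4, -51.5, 115.1], [161, 167, 171]), (244, [-7.3, -79.5, 139.3], [110, 112, 113]), (250, [16.6, -59.0, 108.7], [115, 119, 122])]
210 [(238, [-2.2, -48.4, 107.0], [149, 156, 158]), (244, [4.3, -58.3, 110.6], [116, 120, 123]), (250, [17.5, -56.7, 101.3], [99, 103, 105])]
212 [(238, [-7.3, -56.6, 111.5], [175, 182, 185]), (244, [2.4, -60.9, 108.9], [102, 106, 109]), (250, [15.8, -58.9, 99.0], [98, 102, 105])]
214 [(238, [-8.9, -58.6, 109.1], [132, 137, 140]), (244, [4.0, -57.2, 99.8], [101, 105, 107]), (250, [15.3, -59.0, 94.2], [97, 101, 104])]
```

```bash
python3 - <<'E'
from h import *
im,d=cams.camera('side');C=cloud('side',d)
cv2.imwrite('pics/side4.png',cv2.resize(im[60:280,130:400],None,fx=2.9,fy=2.7,interpolation=cv2.INTER_CUBIC))
np.save('pics/side4.npy',d)
for n in('top',):
    P=C[120:215,170:280].reshape(-1,3)
P=C[100:215,170:290].reshape(-1,3)
T=np.array(ctrl.state()['eef_pos']);
k=np.hypot(P[:,0]-T[0],P[:,1]-T[1])<45
h,e=np.histogram(P[k][:,2],bins=np.arange(90,330,6));print(list(zip(e.astype(int),h)))
E
```

```text
[(np.int64(90), np.int64(51)), (np.int64(96), np.int64(36)), (np.int64(102), np.int64(48)), (np.int64(108), np.int64(86)), (np.int64(114), np.int64(5)), (np.int64(120), np.int64(0)), (np.int64(126), np.int64(0)), (np.int64(132), np.int64(2)), (np.int64(138), np.int64(22)), (np.int64(144), np.int64(41)), (np.int64(150), np.int64(43)), (np.int64(156), np.int64(46)), (np.int64(162), np.int64(45)), (np.int64(168), np.int64(59)), (np.int64(174), np.int64(50)), (np.int64(180), np.int64(49)), (np.int64(186), np.int64(51)), (np.int64(192), np.int64(46)), (np.int64(198), np.int64(15)), (np.int64(204), np.int64(3)), (np.int64(210), np.int64(12)), (np.int64(216), np.int64(26)), (np.int64(222), np.int64(87)), (np.int64(228), np.int64(124)), (np.int64(234), np.int64(164)), (np.int64(240), np.int64(197)), (np.int64(246), np.int64(93)), (np.int64(252), np.int64(126)), (np.int64(258), np.int64(148)), (np.int64(264), np.int64(134)), (np.int64(270), np.int64(121)), (np.int64(276), np.int64(90)), (np.int64(282), np.int64(73)), (np.int64(288), np.int64(86)), (np.int64(294), np.int64(9)), (np.int64(300), np.int64(21)), (np.int64(306), np.int64(62)), (np.int64(312), np.int64(206)), (np.int64(318), np.int64(176))]
```

View pics/side4.png

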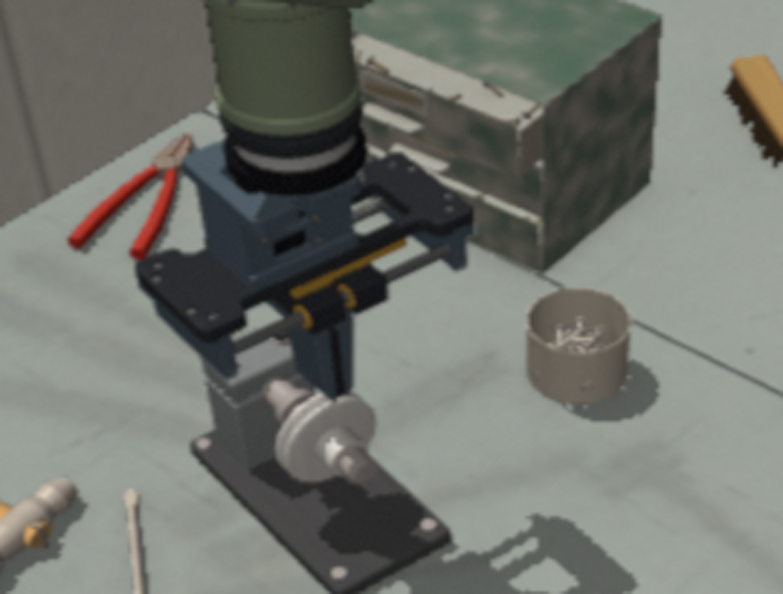

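The picture shows the closed fingers passing over the rim rather than against it. Depth puts their lower end at z≈138, while the TCP reading implies 99.5. I'll back off and check the tip height before going on.

Request:
servo_tool(
  motion=[-15,0,0,0,0,0,-15,0,0,0,0,0,0,0,0,0,0,0],
)

```text
t: 5.03
eef_pos: [485.7, 93.7, 121.6]
tcp_rot: [-3.141, 0.0, 1.345]
wrist_force: [0.6, 0.4, 0.2]
width: 0.2
```

```bash
cat >> h.py <<'E'
Q0=np.array([507.0,185.4]);W0=-.224;EX=np.array([np.cos(W0),np.sin(W0)]);EY=np.array([-np.sin(W0),np.cos(W0)])
def tolocal(P):
    P=np.asarray(P,float);return np.stack([(P[...,:2]-Q0)@EX,(P[...,:2]-Q0)@EY,P[...,2]],-1)
def toworld(L): 
    L=np.asarray(L,float);return np.r_[Q0+EX*L[0]+EY*L[1],L[2]]
E
python3 - <<'E'
from h import *
s=st();print(tolocal(s['eef_pos']).round(1))
im,d=cams.camera('side');C=cloud('side',d)
cv2.imwrite('pics/side5.png',cv2.resize(im[130:280,170:350],None,fx=4,fy=4,interpolation=cv2.INTER_CUBIC))
L=tolocal(C).reshape(-1,3);t=tolocal(s['eef_pos'])
k=(abs(L[:,0]-t[0])<25)&(abs(L[:,1]-t[1])<25)&(L[:,2]>92);P=L[k];o=np.argsort(P[:,2]);print(P[o][:40:2].round(1))
print(proj('side',[s['eef_pos']-[0,0,22]]))
im,d=cams.camera('top');C=cloud('top',d);cv2.imwrite('pics/top5.png',im)
E
```

```text
t 5.03 pos [485.7  93.7 121.6] rot [-3.141  0.     1.345] F [0.6 0.4 0.2] w 0.2 q [ 0.17  0.26  1.86 -0.    1.03  0.39]
[ -0.4 -94.1 121.6]
[[  -6.2  -86.9   92.1]
 [  -6.3  -71.4   92.3]
 [  -3.6  -73.6   92.3]
 [  -3.7  -70.6   92.5]
 [  -2.4  -71.9   92.7]
 [   6.   -72.3   92.9]
 [  -3.9  -77.4   93.1]
 [  -1.3  -79.8   93.3]
 [  -5.5  -70.3   93.4]
 [   1.4  -72.9   93.7]
 [   1.2  -70.1   94.1]
 [   1.   -76.6   94.4]
 [   2.3  -77.8   94.5]
 [  -3.6  -77.2   95.3]
 [   3.  -109.3  137. ]
 [  -0.8 -109.1  139.3]
 [   4.2 -110.8  139.9]
 [   0.  -110.9  140.1]
 [  -8.1 -110.8  140.4]
 [  -1.8 -107.8  141.3]]
[[253.76361415 226.93065562]]
```

View pics/side5.png

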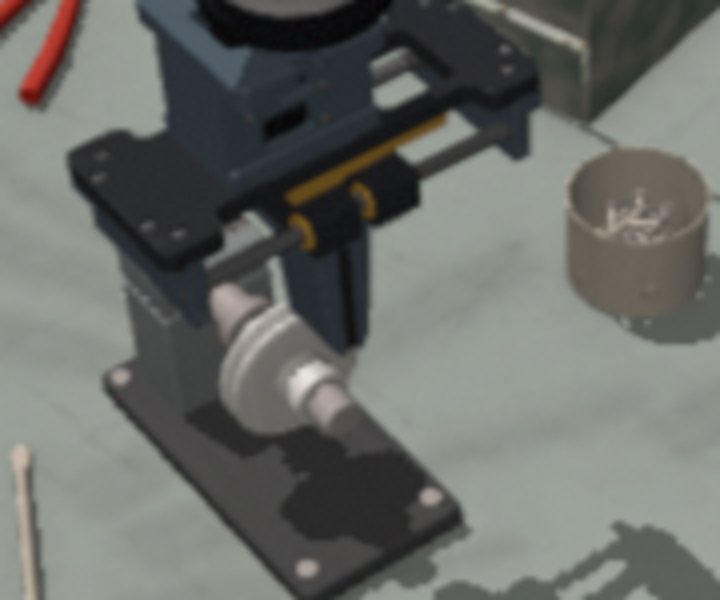

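Request:
servo_tool(
  motion=[-6,0,2,0,0,0,0,0,3,0,0,0,0,0,2,0,0,0],
)

```text
t: 5.5
eef_pos: [484.7, 89.4, 114.2]
tcp_rot: [-3.141, -0.0, 1.347]
wrist_force: [-0.4, -0.7, -0.8]
width: 0.7
```

Request:
servo_tool(
  motion=[0,0,1,0,0,0,0,0,1,0,0,0,0,0,1,0,0,0,0,0,1,0,0,0],
)

```text
t: 6.0
eef_pos: [484.9, 89.3, 110.5]
tcp_rot: [3.142, -0.0, 1.347]
wrist_force: [0.1, 0.2, -1.0]
width: 0.4
```

Request:
servo_tool(
  motion=[0,0,1.5,0,0,0,0,0,1.5,0,0,0],
)

```text
t: 6.25
eef_pos: [484.9, 89.3, 107.4]
tcp_rot: [-3.142, -0.0, 1.347]
wrist_force: [-0.3, 0.3, 0.0]
width: 0.3
```

No contact although the reading puts the tips below the axle's top, so the true tips really are about 39 mm higher than the reading implies. I'll go on by vision and touch.

Request:
servo_tool(
  motion=[0,0,6,0,0,0,0,0,6,0,0,0,0,0,5,0,0,0,0,0,0,0,0,0],
)

```text
t: 6.75
eef_pos: [484.5, 89.3, 90.0]
tcp_rot: [-3.14, 0.0, 1.347]
wrist_force: [-0.7, 0.0, -0.6]
width: 0.6
```

```bash
python3 - <<'E'
from h import *
s=st();t=tolocal(s['eef_pos']);print(t.round(1))
im,d=cams.camera('side');C=cloud('side',d)
cv2.imwrite('pics/side6.png',cv2.resize(im[130:280,170:350],None,fx=4,fy=4,interpolation=cv2.INTER_CUBIC))
L=tolocal(C).reshape(-1,3)
k=(abs(L[:,0]-t[0])<25)&(L[:,1]<t[1]-10)&(L[:,1]>t[1]-22)&(L[:,2]>92);P=L[k];o=np.argsort(P[:,2]);print(P[o][:40:3].round(1))
E
```

```text
t 6.75 pos [484.5  89.3  90. ] rot [-3.14   0.     1.347] F [-0.7  0.  -0.6] w 0.6 q [0.16 0.29 1.91 0.   0.95 0.38]
[ -0.6 -98.7  90. ]
[[   0.4 -112.8  106.8]
 [   2.2 -116.3  108.5]
 [  -2.1 -113.5  109. ]
 [   2.5 -113.2  110.8]
 [   7.5 -115.2  111.8]
 [   4.5 -116.5  112.2]
 [  -5.1 -115.2  112.5]
 [   2.7 -113.2  113.2]
 [  -0.2 -114.4  113.6]
 [  -7.5 -115.8  114.6]
 [  -2.5 -114.9  115.5]
 [  -0.  -114.3  115.9]
 [   2.4 -116.9  116.5]
 [   3.5 -112.5  117.1]]
```

View pics/side6.png

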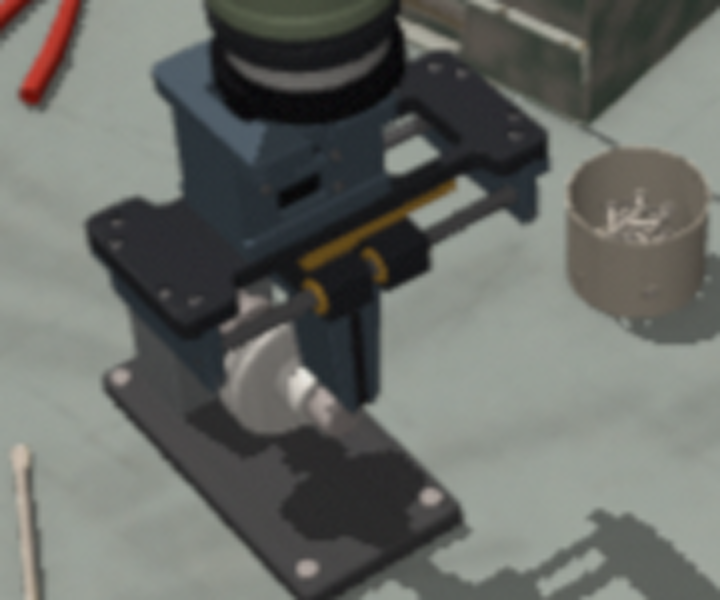

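Request:
servo_tool(
  motion=[4,0,3,0,0,0,6,0,3,0,0,0,6,0,1,0,0,0,2,0,0,0,0,0,2,0,0,0,0,0],
)

```text
t: 7.42
eef_pos: [489.4, 109.0, 83.6]
tcp_rot: [3.142, -0.0, 1.347]
wrist_force: [0.4, -0.1, -0.3]
width: 0.5
```

Request:
servo_tool(
  motion=[2,0,0,0,0,0,2,0,0,0,0,0],
)

```text
t: 7.68
eef_pos: [490.1, 112.2, 83.6]
tcp_rot: [3.142, 0.001, 1.347]
wrist_force: [1.0, -2.8, -0.4]
width: 0.2
```

Request:
servo_tool(
  motion=[2,0,0,0,0,0,2,0,0,0,0,0],
)

```text
t: 7.92
eef_pos: [491.1, 116.5, 83.6]
tcp_rot: [3.142, 0.0, 1.347]
wrist_force: [-0.1, -2.8, 1.1]
width: 0.5
```

Request:
servo_tool(
  motion=[2,0,0,0,0,0,2,0,0,0,0,0],
)

```text
t: 8.18
eef_pos: [492.0, 120.6, 83.6]
tcp_rot: [3.141, -0.0, 1.347]
wrist_force: [-0.9, -1.9, 1.1]
width: -0.1
```

Request:
servo_tool(
  motion=[2,0,0,0,0,0,1,0,0,0,0,0],
)

```text
t: 8.43
eef_pos: [492.7, 123.6, 83.6]
tcp_rot: [3.142, -0.0, 1.347]
wrist_force: [-0.8, -2.3, 1.5]
width: 0.3
```

Request:
servo_tool(
  motion=[1,0,0,0,0,0,1,0,0,0,0,0],
)

```text
t: 8.68
eef_pos: [493.1, 125.4, 83.6]
tcp_rot: [3.142, -0.0, 1.347]
wrist_force: [0.0, -2.8, 1.0]
width: 0.4
```

Request:
servo_tool(
  motion=[1,0,0,0,0,0],
)

```text
t: 8.8
eef_pos: [493.3, 126.4, 83.6]
tcp_rot: [3.142, -0.0, 1.347]
wrist_force: [-0.6, -2.3, 0.9]
width: 0.6
```

Request:
servo_tool(
  motion=[1,0,0,0,0,0],
)

```text
t: 8.93
eef_pos: [493.6, 127.4, 83.6]
tcp_rot: [3.141, -0.0, 1.347]
wrist_force: [-0.7, -3.2, 1.5]
width: 0.4
```

Request:
servo_tool(
  motion=[0.8,0,0,0,0,0],
)

```text
t: 9.05
eef_pos: [493.7, 128.2, 83.6]
tcp_rot: [3.142, -0.0, 1.347]
wrist_force: [-0.5, -1.8, 1.4]
width: 0.5
```

Request:
servo_tool(
  motion=[0.8,0,0,0,0,0],
)

```text
t: 9.18
eef_pos: [493.9, 129.0, 83.5]
tcp_rot: [-3.142, -0.0, 1.347]
wrist_force: [0.1, -1.9, 2.0]
width: 0.5
```

Request:
servo_tool(
  motion=[0.8,0,0,0,0,0],
)

```text
t: 9.3
eef_pos: [494.1, 129.7, 83.6]
tcp_rot: [3.142, -0.0, 1.347]
wrist_force: [0.1, -1.9, 2.7]
width: 0.3
```

Request:
servo_tool(
  motion=[0.8,0,0,0,0,0],
)

```text
t: 9.43
eef_pos: [494.2, 130.1, 83.6]
tcp_rot: [3.142, 0.001, 1.347]
wrist_force: [-0.7, -5.2, 3.7]
width: 0.6
```

Request:
servo_tool(
  motion=[0.8,0,0,0,0,0],
)

```text
t: 9.55
eef_pos: [494.1, 130.2, 83.6]
tcp_rot: [-3.141, 0.002, 1.348]
wrist_force: [-1.3, -8.4, 3.3]
width: 0.1
```

Request:
servo_tool(
  motion=[0.8,0,0,0,0,0],
)

```text
t: 9.68
eef_pos: [494.1, 130.2, 83.6]
tcp_rot: [-3.141, 0.004, 1.348]
wrist_force: [0.1, -11.3, 4.9]
width: 0.4
```

Request:
servo_tool(
  motion=[0,0,0,0,0,0,-3,0,0,0,0,0,-7,0,-10,0,0,0,0,0,-40,0,0,0,0,0,-40,0,0,0,0,0,0,0,0,0],
  hand=0,
)

```text
t: 10.42
eef_pos: [494.9, 123.0, 177.5]
tcp_rot: [3.134, -0.005, 1.347]
wrist_force: [0.2, -0.2, -0.4]
width: 57.5
```

```bash
python3 - <<'E'
from h import *
s=st();
im,d=cams.camera('side');cv2.imwrite('pics/side7.png',cv2.resize(im[100:300,150:420],None,fx=2.9,fy=2.9,interpolation=cv2.INTER_CUBIC))
L=tolocal(cloud('side',d)).reshape(-1,3)
p=L[(np.hypot(L[:,0],L[:,2]-80)>20)&(np.hypot(L[:,0],L[:,2]-80)<37)&(L[:,2]>70)&(L[:,1]<-20)&(L[:,1]>-75)&(L[:,2]<118)]
print('rim',np.percentile(p[:,1],[2,10,50,90,98]).round(1))
t=tolocal(s['eef_pos']);k=(abs(L[:,0]-t[0])<62)&(abs(L[:,1]-t[1])<20)&(L[:,2]>125);P=L[k];o=np.argsort(P[:,2]);print(P[o][:24:2].round(1))
yaw=np.pi/2-.05
plan((516.4,-140.7,150),yaw,6)
E
```

```text
t 10.43 pos [494.9 123.  177.5] rot [ 3.134 -0.005  1.347] F [ 0.2 -0.2 -0.4] w 57.5 q [0.22 0.23 1.75 0.   1.16 0.44]
rim [-40.9 -40.  -37.1 -27.  -25.1]
[[ 30.8 -70.1 193.9]
 [ 30.8 -67.2 194.2]
 [-29.8 -79.9 194.8]
 [ 32.5 -79.5 195.1]
 [ 31.5 -66.3 195.4]
 [ 33.4 -78.3 196. ]
 [ 30.1 -56.6 196.2]
 [ 29.6 -66.2 196.4]
 [ 35.7 -80.9 196.5]
 [-34.7 -81.9 196.9]
 [-27.  -76.1 197.2]
 [ 29.5 -54.6 197.4]]
-41.9, 13.5, 4.2, 0,0, -0.0290,
-42.3, 12.3, 4.2, 0,0, -0.0290,
-42.6, 11.0, 4.2, 0,0, -0.0290,
-42.9, 9.8, 4.2, 0,0, -0.0290,
-43.2, 8.5, 4.2, 0,0, -0.0290,
-43.4, 7.3, 4.2, 0,0, -0.0290,
```

View pics/side7.png

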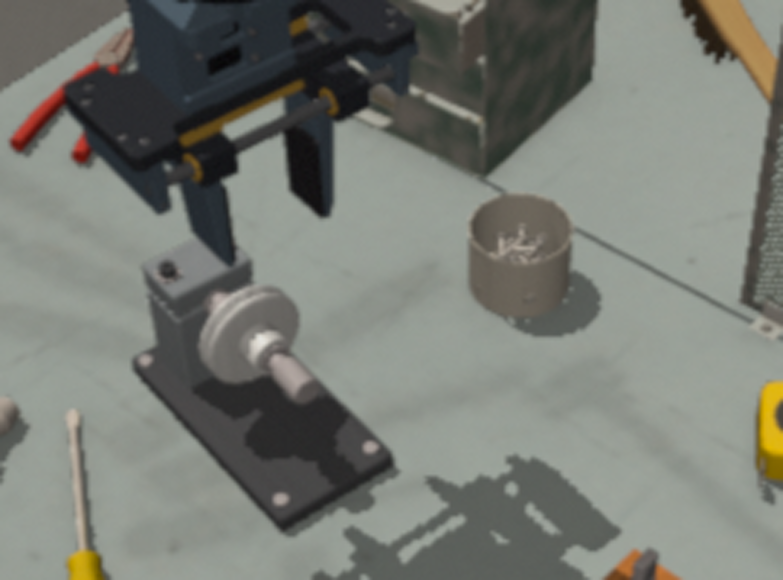

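The pulley is now home, with its rim face at about local −40.7 mm by both touch and depth. The open fingertips again sit 17 mm above the reported TCP. Now to the clip.

Request:
servo_tool(
  motion=[-41.9,13.5,6,0,0,-0.029,-42.3,12.3,8,0,0,-0.029,-42.6,11,8,0,0,-0.029,-42.9,9.8,8,0,0,-0.029,-43.2,8.5,10,0,0,-0.029,-43.4,7.3,10,0,0,-0.029,0,0,10,0,0,0,0,0,0,0,0,0],
)

```text
t: 11.48
eef_pos: [514.0, -140.1, 111.9]
tcp_rot: [-3.138, -0.002, 1.52]
wrist_force: [-0.0, 0.8, 0.2]
width: 90.9
```

```bash
python3 - <<'E'
from h import *
s=st();
im,d=cams.camera('side');cv2.imwrite('pics/side8.png',cv2.resize(im[180:370,270:470],None,fx=3.1,fy=3.1,interpolation=cv2.INTER_CUBIC))
C=cloud('side',d).reshape(-1,3);t=s['eef_pos'];k=(abs(C[:,0]-t[0])<65)&(abs(C[:,1]-t[1])<30)&(C[:,2]>85);P=C[k];o=np.argsort(P[:,2]);print(P[o][:30:2].round(1))
plan((516.4,-140.7,28),np.pi/2-.05,1)
E
```

```text
t 11.47 pos [ 514.  -140.1  111.9] rot [-3.138e+00 -2.000e-03  1.520e+00] F [-0.   0.8  0.2] w 90.9 q [-0.29  0.33  1.79  0.    1.03 -0.24]
[[ 561.  -150.7  125.8]
 [ 560.2 -135.3  127.9]
 [ 560.  -149.1  128.1]
 [ 464.  -154.   128.8]
 [ 462.3 -130.3  128.9]
 [ 560.6 -158.3  129.2]
 [ 462.1 -124.6  129.6]
 [ 560.8 -138.6  129.7]
 [ 558.8 -153.6  129.9]
 [ 559.2 -147.5  130.1]
 [ 560.1 -135.1  130.3]
 [ 561.3 -157.6  130.6]
 [ 564.6 -159.3  131.3]
 [ 557.7 -158.   131.7]
 [ 559.8 -137.1  132. ]]
-0.8, 1.8, 84.7, 0,0, 0.0005,
```

View pics/side8.png

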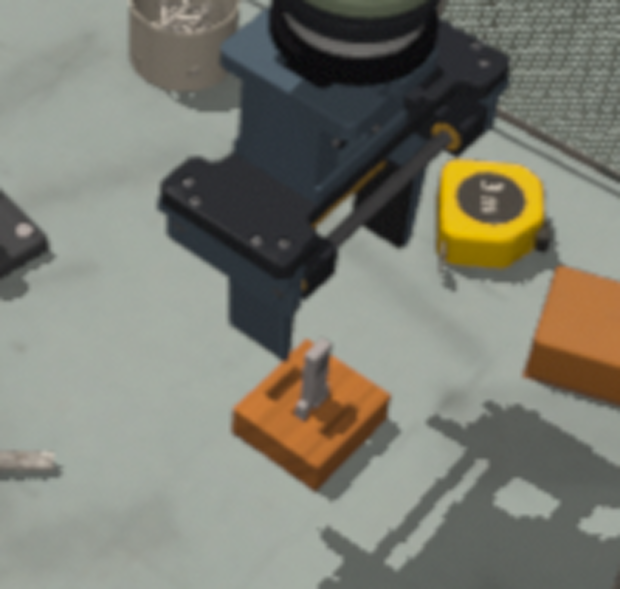

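Request:
servo_tool(
  motion=[0,0,10,0,0,0,0,0,12,0,0,0,0,0,12,0,0,0,0,0,12,0,0,0,0,0,8,0,0,0,0,0,0,0,0,0,0,0,0,0,0,0],
)

```text
t: 12.4
eef_pos: [515.8, -141.0, 59.8]
tcp_rot: [3.141, 0.0, 1.521]
wrist_force: [-0.0, 0.3, -0.4]
width: 91.6
```

```bash
python3 - <<'E'
from h import *
s=st();plan((516.4,-140.7,28),np.pi/2-.05,1)
E
```

```text
t 12.4 pos [ 515.8 -141.    59.8] rot [3.141 0.    1.521] F [-0.   0.3 -0.4] w 91.6 q [-0.29  0.38  1.85  0.    0.91 -0.24]
0.3, 0.6, 31.8, 0,0, 0.0002,
```

Request:
servo_tool(
  motion=[0.3,0.5,12,0,0,0,0,0,12,0,0,0,0,0,8,0,0,0,0,0,0,0,0,0],
)

```text
t: 12.9
eef_pos: [515.3, -140.4, 26.5]
tcp_rot: [-3.14, -0.001, 1.521]
wrist_force: [0.1, -0.6, -0.4]
width: 91.1
```

```bash
python3 - <<'E'
from h import *
s=st()
im,d=cams.camera('side');cv2.imwrite('pics/side9.png',cv2.resize(im[220:370,300:470],None,fx=4,fy=4,interpolation=cv2.INTER_CUBIC))
E
```

```text
t 12.9 pos [ 515.3 -140.4   26.5] rot [-3.140e+00 -1.000e-03  1.521e+00] F [ 0.1 -0.6 -0.4] w 91.1 q [-0.29  0.42  1.89  0.    0.83 -0.24]
```

View pics/side9.png

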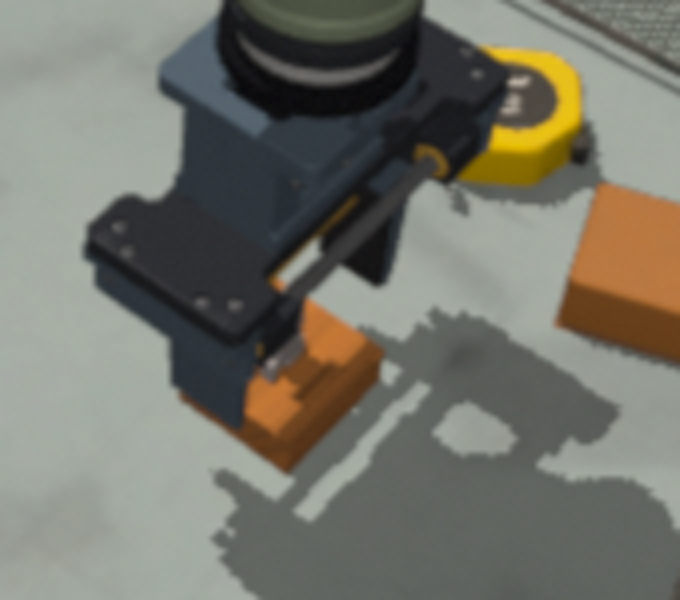

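Request:
servo_tool(
  motion=[0,0,0,0,0,0,0,0,0,0,0,0,0,0,0,0,0,0,0,0,0,0,0,0,0,0,0,0,0,0,0,0,0,0,0,0,0,0,0,0,0,0],
  hand=255,
)

```text
t: 13.82
eef_pos: [516.0, -140.6, 27.5]
tcp_rot: [-3.142, -0.0, 1.521]
wrist_force: [0.2, 0.4, 0.9]
width: 24.2
```

Request:
servo_tool(
  motion=[0,0,0,0,0,0,0,0,0,0,0,0,0,0,0,0,0,0],
)

```text
t: 14.2
eef_pos: [516.5, -140.6, 27.6]
tcp_rot: [3.14, 0.0, 1.521]
wrist_force: [1.6, 0.6, -1.0]
width: 15.9
```

Request:
servo_tool(
  motion=[0,0,-4,0,0,0,0,0,-8,0,0,0,0,0,-12,0,0,0,0,0,-25,0,0,0,0,0,-30,0,0,0,0,0,-25,0,0,0,0,0,-10,0,0,0,0,0,0,0,0,0],
)

```text
t: 15.2
eef_pos: [515.8, -140.6, 142.1]
tcp_rot: [3.141, 0.0, 1.521]
wrist_force: [-0.1, -0.1, -0.4]
width: 16.2
```

```bash
python3 - <<'E'
from h import *
s=st();print(tolocal(np.array([[494.1,130.2,83.6],[491.1,116.5,83]])).round(2))
im,d=cams.camera('side');cv2.imwrite('pics/side10.png',cv2.resize(im[180:370,270:470],None,fx=3.1,fy=3.1,interpolation=cv2.INTER_CUBIC))
C=cloud('side',d).reshape(-1,3);t=s['eef_pos'];k=(abs(C[:,0]-t[0])<25)&(abs(C[:,1]-t[1])<30)&(C[:,2]>85);P=C[k]-t;o=np.argsort(P[:,2]);print(P[o][:60:3].round(1))
print(toworld((0,-78,142)));plan(toworld((0,-78,142)),np.pi/2-.224,6)
E
```

```text
t 15.2 pos [ 515.8 -140.6  142.1] rot [3.141 0.    1.521] F [-0.1 -0.1 -0.4] w 16.2 q [-0.29  0.3   1.74 -0.    1.1  -0.24]
[[ -0.32 -56.69  83.6 ]
 [ -0.2  -70.71  83.  ]]
[[-12.    3.1 -18. ]
 [-12.7   0.9 -15.6]
 [  5.9   0.3 -15.2]
 [  7.2  -2.5 -14.4]
 [  4.3  -2.6 -14. ]
 [-10.7  -1.4 -13.2]
 [-13.7   0.5 -11.8]
 [ -8.1  -1.3 -10.7]
 [-11.3   4.3  -9.5]
 [ -9.1  -1.7  -7. ]
 [ -8.   -0.8  -6.3]
 [ -6.4  -1.5  -4.8]
 [ -1.9  -2.1  -3.6]
 [-13.2  -2.2  -2.7]
 [ -6.7  -1.4  -2.1]
 [ -4.8   1.8  -1.4]
 [-11.1   1.4  -0. ]
 [-11.2  -0.5   1.5]
 [ -8.8   1.3   2.8]
 [-10.1  -1.4   3.5]]
[489.67374638 109.34869537 142.        ]
41.4, -6.3, -0.1, 0,0, 0.0291,
41.2, -7.5, -0.1, 0,0, 0.0291,
40.9, -8.7, -0.1, 0,0, 0.0291,
40.7, -9.9, -0.1, 0,0, 0.0291,
40.3, -11.1, -0.1, 0,0, 0.0291,
40.0, -12.3, -0.1, 0,0, 0.0291,
```

View pics/side10.png

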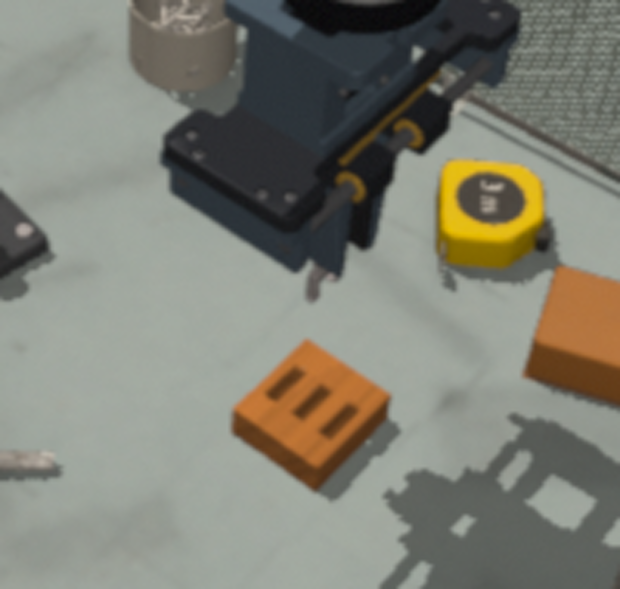

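The clip is held with its jaws hanging at crop (315,285), and the rack's middle pocket is empty. Its lowest depth points lie 18 mm below the TCP, as predicted. Carrying it to the axle.

Request:
servo_tool(
  motion=[41.4,-6.3,0,0,0,0.0291,41.2,-7.5,0,0,0,0.0291,40.9,-8.7,0,0,0,0.0291,40.7,-9.9,0,0,0,0.0291,40.3,-11.1,0,0,0,0.0291,40,-12.3,0,0,0,0.0291,0,0,8,0,0,0,0,0,0,0,0,0],
)

```text
t: 16.25
eef_pos: [489.2, 108.6, 131.9]
tcp_rot: [-3.138, 0.002, 1.347]
wrist_force: [-0.3, -0.5, -1.1]
width: 15.4
```

Request:
servo_tool(
  motion=[0,0,4,0,0,0,0,0,0,0,0,0,0,0,0,0,0,0],
)

```text
t: 16.62
eef_pos: [490.6, 108.7, 129.6]
tcp_rot: [3.141, -0.0, 1.345]
wrist_force: [0.7, 0.8, -0.8]
width: 15.9
```

```bash
python3 - <<'E'
from h import *
s=st();print(tolocal(s['eef_pos']).round(2))
im,d=cams.camera('side');cv2.imwrite('pics/side11.png',cv2.resize(im[150:280,180:330],None,fx=4,fy=4,interpolation=cv2.INTER_CUBIC))
L=tolocal(cloud('side',d)).reshape(-1,3);t=tolocal(s['eef_pos']);k=(abs(L[:,0]-t[0])<18)&(abs(L[:,1]-t[1])<12)&(L[:,2]>105)&(L[:,2]<146);P=L[k];o=np.argsort(P[:,2]);print(P[o][:40:3].round(1))
plan(toworld((0,-78,109)),np.pi/2-.224,1)
E
```

```text
t 16.62 pos [490.6 108.7 129.6] rot [ 3.141 -0.     1.345] F [ 0.7  0.8 -0.8] w 15.9 q [0.2  0.26 1.83 0.   1.05 0.42]
[  1.03 -78.46 129.61]
[[-10.8 -77.3 110.2]
 [  8.8 -80.  112.4]
 [-10.9 -78.  113.3]
 [ -4.5 -78.  114.3]
 [-10.2 -80.2 114.6]
 [  9.9 -82.  115.9]
 [-11.4 -79.2 117.1]
 [ -8.8 -81.6 117.4]
 [  8.7 -81.  118.3]
 [  7.1 -83.3 118.6]
 [ 10.2 -79.1 120.8]
 [-12.  -80.7 121.1]
 [-11.3 -79.9 122.5]
 [ -8.9 -82.6 123.2]]
0.3, -1.0, 20.7, 0,0, -0.0011,
```

View pics/side11.png

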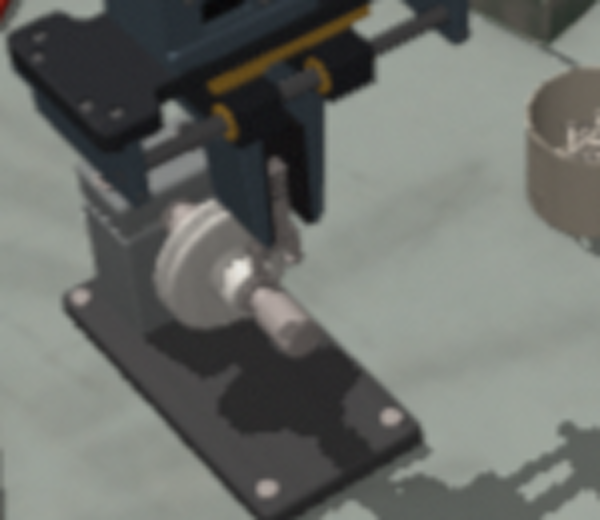

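Request:
servo_tool(
  motion=[0,-0.7,8,0,0,0,0,0,8,0,0,0,0,0,3,0,0,0,0,0,0,0,0,0,0,0,0,0,0,0],
)

```text
t: 17.3
eef_pos: [490.0, 109.5, 110.7]
tcp_rot: [3.141, -0.0, 1.347]
wrist_force: [-0.4, 0.5, -0.9]
width: 15.5
```

```bash
python3 - <<'E'
from h import *
s=st();print(tolocal(s['eef_pos']).round(2))
plan(toworld((0,-78,109)),np.pi/2-.224,1)
E
```

```text
t 17.3 pos [490.  109.5 110.7] rot [ 3.141 -0.     1.347] F [-0.4  0.5 -0.9] w 15.5 q [0.2  0.28 1.86 0.   1.   0.42]
[  0.25 -77.8  110.69]
-0.2, -0.2, 1.7, 0,0, -0.0002,
```

Request:
servo_tool(
  motion=[0,-0.2,1.5,0,0,0,0,0,1,0,0,0],
)

```text
t: 17.55
eef_pos: [489.6, 109.5, 108.1]
tcp_rot: [3.141, -0.0, 1.347]
wrist_force: [-0.2, 0.5, 0.1]
width: 15.6
```

Request:
servo_tool(
  motion=[0,0,1,0,0,0],
)

```text
t: 17.68
eef_pos: [489.6, 109.4, 107.0]
tcp_rot: [3.141, -0.0, 1.347]
wrist_force: [-0.9, 0.3, -0.7]
width: 15.6
```

Request:
servo_tool(
  motion=[0,0,1,0,0,0],
)

```text
t: 17.8
eef_pos: [489.7, 109.5, 106.2]
tcp_rot: [3.141, -0.0, 1.347]
wrist_force: [0.4, -0.6, 1.1]
width: 15.5
```

Request:
servo_tool(
  motion=[0,0,1,0,0,0],
)

```text
t: 17.92
eef_pos: [490.3, 109.5, 105.6]
tcp_rot: [3.14, -0.001, 1.347]
wrist_force: [0.2, 0.5, 4.8]
width: 15.7
```

Request:
servo_tool(
  motion=[0,0.3,-1.5,0,0,0,4,0,-0.5,0,0,0,4,0,0,0,0,0,3,0,0,0,0,0,1,0,0,0,0,0],
)

```text
t: 18.55
eef_pos: [492.5, 121.4, 106.9]
tcp_rot: [-3.141, 0.0, 1.347]
wrist_force: [0.0, -0.6, -0.4]
width: 15.6
```

Request:
servo_tool(
  motion=[1,0,0,0,0,0],
)

```text
t: 18.68
eef_pos: [492.7, 122.1, 107.0]
tcp_rot: [-3.141, 0.0, 1.347]
wrist_force: [0.6, 0.7, -1.3]
width: 15.9
```

Request:
servo_tool(
  motion=[1,0,0,0,0,0],
)

```text
t: 18.8
eef_pos: [492.9, 123.0, 107.0]
tcp_rot: [-3.142, -0.0, 1.346]
wrist_force: [-0.2, 0.1, -2.1]
width: 15.8
```

Request:
servo_tool(
  motion=[1,0,0,0,0,0],
)

```text
t: 18.92
eef_pos: [493.2, 124.0, 107.1]
tcp_rot: [-3.142, -0.0, 1.346]
wrist_force: [0.4, -0.4, -0.8]
width: 15.4
```

Request:
servo_tool(
  motion=[0.7,0,0,0,0,0],
)

```text
t: 19.05
eef_pos: [493.4, 124.7, 107.1]
tcp_rot: [3.142, -0.0, 1.346]
wrist_force: [0.3, 0.4, -1.2]
width: 15.7
```

Request:
servo_tool(
  motion=[0.7,0,0,0,0,0],
)

```text
t: 19.18
eef_pos: [493.5, 125.4, 107.0]
tcp_rot: [-3.142, -0.0, 1.346]
wrist_force: [-0.6, -0.3, -0.7]
width: 15.7
```

Request:
servo_tool(
  motion=[0.7,0,0,0,0,0],
)

```text
t: 19.3
eef_pos: [493.7, 126.1, 107.1]
tcp_rot: [3.142, -0.0, 1.346]
wrist_force: [0.9, -0.3, -0.5]
width: 15.6
```

Request:
servo_tool(
  motion=[0.7,0,0,0,0,0],
)

```text
t: 19.42
eef_pos: [493.8, 126.6, 107.1]
tcp_rot: [-3.142, 0.0, 1.347]
wrist_force: [0.2, -1.0, -0.6]
width: 15.7
```

Request:
servo_tool(
  motion=[0.7,0,0,0,0,0],
)

```text
t: 19.55
eef_pos: [493.8, 127.0, 107.0]
tcp_rot: [-3.141, 0.001, 1.347]
wrist_force: [-0.5, -1.5, -0.3]
width: 15.6
```

Request:
servo_tool(
  motion=[0.7,0,0,0,0,0],
)

```text
t: 19.68
eef_pos: [493.8, 127.3, 107.0]
tcp_rot: [-3.141, 0.002, 1.347]
wrist_force: [-1.2, -4.3, 0.8]
width: 15.8
```

Request:
servo_tool(
  motion=[-3,0,0,0,0,0,-2.6,0,0,0,0,0,0,0,0,0,0,0],
)

```text
t: 20.05
eef_pos: [492.9, 122.7, 107.1]
tcp_rot: [3.142, -0.001, 1.346]
wrist_force: [0.5, -0.6, -1.7]
width: 16.0
```

Request:
servo_tool(
  motion=[0,0,1,0,0,0,0,0,1,0,0,0],
)

```text
t: 20.3
eef_pos: [492.9, 122.7, 105.0]
tcp_rot: [3.142, -0.0, 1.346]
wrist_force: [0.3, 0.5, 0.1]
width: 15.7
```

Request:
servo_tool(
  motion=[0,0,1,0,0,0],
)

```text
t: 20.42
eef_pos: [492.9, 122.7, 103.9]
tcp_rot: [-3.142, -0.0, 1.347]
wrist_force: [0.0, 0.6, -0.9]
width: 15.4
```

Request:
servo_tool(
  motion=[0,0,1,0,0,0],
)

```text
t: 20.55
eef_pos: [492.9, 122.7, 103.0]
tcp_rot: [-3.142, -0.0, 1.347]
wrist_force: [0.1, 0.1, -0.6]
width: 15.4
```

The clip has passed the plain-axle stop height (105.8) with no force, so it is in the groove. Pressing on gently.

Request:
servo_tool(
  motion=[0,0,1,0,0,0],
)

```text
t: 20.68
eef_pos: [492.9, 122.6, 102.0]
tcp_rot: [3.141, -0.0, 1.347]
wrist_force: [-0.9, -0.5, -0.4]
width: 15.8
```

Request:
servo_tool(
  motion=[0,0,1,0,0,0],
)

```text
t: 20.8
eef_pos: [493.3, 122.7, 101.2]
tcp_rot: [3.141, -0.0, 1.347]
wrist_force: [0.6, 0.6, 0.6]
width: 15.8
```

Request:
servo_tool(
  motion=[0,0,1,0,0,0],
)

```text
t: 20.92
eef_pos: [493.6, 122.7, 100.4]
tcp_rot: [3.14, -0.001, 1.347]
wrist_force: [0.2, 0.2, 1.8]
width: 15.5
```

Request:
servo_tool(
  motion=[0,0,1,0,0,0],
)

```text
t: 21.05
eef_pos: [493.6, 122.7, 99.6]
tcp_rot: [3.14, -0.001, 1.347]
wrist_force: [0.8, 0.1, 3.5]
width: 15.5
```

Request:
servo_tool(
  motion=[0,0.5,1,0,0,0],
)

```text
t: 21.18
eef_pos: [493.9, 122.7, 98.7]
tcp_rot: [3.14, -0.001, 1.346]
wrist_force: [-0.4, -0.4, 5.3]
width: 15.7
```

Request:
servo_tool(
  motion=[0,0,1,0,0,0],
)

```text
t: 21.3
eef_pos: [493.8, 122.7, 97.6]
tcp_rot: [3.141, -0.001, 1.346]
wrist_force: [0.3, -0.3, 4.5]
width: 15.9
```

Request:
servo_tool(
  motion=[0,0,1,0,0,0],
)

```text
t: 21.42
eef_pos: [493.8, 122.7, 96.5]
tcp_rot: [3.141, -0.001, 1.346]
wrist_force: [-0.2, -0.5, 3.2]
width: 16.1
```

Request:
servo_tool(
  motion=[0,0,0.7,0,0,0],
)

```text
t: 21.55
eef_pos: [493.7, 122.6, 95.5]
tcp_rot: [3.141, -0.0, 1.346]
wrist_force: [0.9, -0.1, 1.3]
width: 15.9
```

Snapping over; continuing until it seats.

Request:
servo_tool(
  motion=[0,0,1,0,0,0],
)

```text
t: 21.68
eef_pos: [493.5, 122.5, 94.2]
tcp_rot: [3.141, -0.0, 1.347]
wrist_force: [1.2, 0.8, 0.4]
width: 15.5
```

Request:
servo_tool(
  motion=[0,0,1,0,0,0],
)

```text
t: 21.8
eef_pos: [493.4, 122.4, 92.9]
tcp_rot: [-3.142, 0.0, 1.347]
wrist_force: [1.7, -0.3, 0.1]
width: 15.6
```

Request:
servo_tool(
  motion=[0,0,1,0,0,0],
)

```text
t: 21.92
eef_pos: [493.3, 122.4, 91.9]
tcp_rot: [-3.141, 0.0, 1.347]
wrist_force: [2.6, 0.0, -0.9]
width: 15.6
```

Request:
servo_tool(
  motion=[0,0,0.8,0,0,0],
)

```text
t: 22.05
eef_pos: [493.2, 122.4, 91.2]
tcp_rot: [-3.141, 0.0, 1.346]
wrist_force: [1.1, 0.1, 2.1]
width: 15.5
```

Request:
servo_tool(
  motion=[0,-0.3,0.8,0,0,0],
)

```text
t: 22.18
eef_pos: [493.2, 122.5, 91.1]
tcp_rot: [3.141, 0.0, 1.347]
wrist_force: [1.1, -1.5, 4.6]
width: 15.4
```

Request:
servo_tool(
  motion=[0,0,0.8,0,0,0],
)

```text
t: 22.3
eef_pos: [493.3, 122.5, 90.9]
tcp_rot: [3.141, -0.0, 1.347]
wrist_force: [-1.6, -1.6, 10.3]
width: 15.9
```

Hard stop at TCP z≈91, the predicted home height. Now I relax, look, and let go.

Request:
servo_tool(
  motion=[0,0,-1,0,0,0,0,0,-0.5,0,0,0],
)

```text
t: 22.55
eef_pos: [493.1, 122.5, 91.3]
tcp_rot: [3.141, 0.0, 1.346]
wrist_force: [2.7, -0.1, -0.9]
width: 15.6
```

Request:
servo_tool(
  motion=[0,0,0,0,0,0,0,0,0,0,0,0,0,0,0,0,0,0,0,0,0,0,0,0,0,0,0,0,0,0,0,0,0,0,0,0],
  hand=0,
)

```text
t: 23.3
eef_pos: [493.0, 122.6, 91.4]
tcp_rot: [-3.142, -0.0, 1.347]
wrist_force: [0.2, -0.0, -0.3]
width: 72.8
```

Request:
servo_tool(
  motion=[0,0,-10,0,0,0,0,0,-30,0,0,0,0,0,-50,0,0,0,0,0,-50,0,0,0,-50,0,-10,0,0,0,-60,0,0,0,0,0,-60,0,0,0,0,0,0,0,0,0,0,0],
)

```text
t: 24.3
eef_pos: [454.4, -46.3, 242.4]
tcp_rot: [3.14, 0.001, 1.34]
wrist_force: [0.1, 1.0, 0.1]
width: 91.3
```

```bash
python3 - <<'E'
from h import *
s=st();out=[]
for n,(a,b,c,e) in {'side':(160,290,180,310),'top':(200,300,180,300)}.items():
    im,d=cams.camera(n);out.append(cv2.resize(im[a:b,c:e],(395,400),interpolation=cv2.INTER_CUBIC))
    L=tolocal(cloud(n,d)).reshape(-1,3)
    k=(abs(L[:,0])<14)&(L[:,1]>-78)&(L[:,1]<-55)&(L[:,2]>98)&(L[:,2]<150);P=L[k]
    t=P[P[:,2]>112];print(n,len(P),'max z',P[:,2].max() if len(P) else 0,'tab mean',t.mean(0).round(1),t.min(0).round(1),t.max(0).round(1))
    r=np.hypot(L[:,0],L[:,2]-80);p=L[(r>20)&(r<37)&(L[:,2]>70)&(L[:,1]<-20)&(L[:,1]>-55)];print('rim',np.percentile(p[:,1],[2,50,98]).round(1))
    for x in('clip_bore','clip_tab'):
        q=cams.spot_point(x,n);print(x,[(np.round(v['uv'],1),round(v['p'],2)) for v in q[:2]])
cv2.imwrite('pics/end.png',np.hstack(out))
print(proj('side',toworld((0,-65.5,80))),proj('top',toworld((0,-65.5,80))),proj('side',toworld((0,-65.5,122))),proj('top',toworld((0,-65.5,122))))
E
```

```text
t 24.3 pos [454.4 -46.3 242.4] rot [3.14e+00 1.00e-03 1.34e+00] F [0.1 1.  0.1] w 91.3 q [-0.13  0.1   1.73 -0.    1.3   0.1 ]
side 159 max z 137.49056514853658 tab mean [ -2.3 -66.5 126.6] [ -9.9 -70.3 112.6] [  6.7 -58.9 137.5]
rim [-40.9 -36.7 -25. ]
clip_bore [(array([244.6, 225.3]), 0.66)]
clip_tab [(array([242.3, 209.4]), 0.67)]
top 55 max z 141.43347779245119 tab mean [ -1.5 -66.8 132.4] [ -9.2 -70.1 112.3] [  6.6 -61.4 141.4]
rim [-41.1 -33.9 -25.2]
clip_bore [(array([252.1, 253.7]), 0.57)]
clip_tab [(array([248.3, 247.7]), 0.64)]
[[245.63727439 225.29721808]] [[250.6078869  252.37230564]] [[243.7511992  208.77724426]] [[248.18517583 250.05732405]]
```

View pics/end.png

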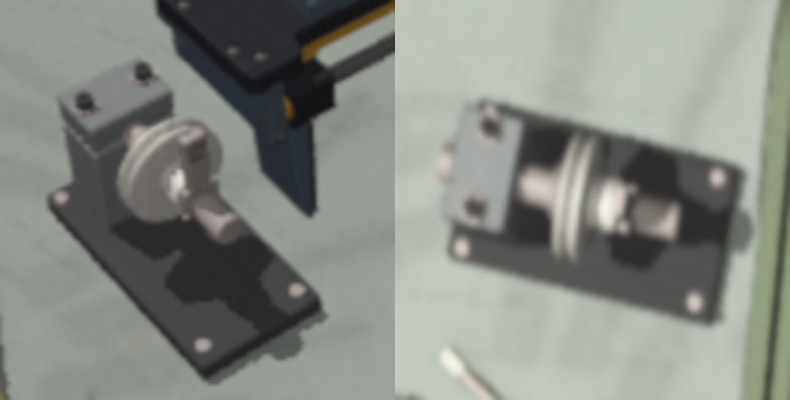

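The end picture shows the clip upright in the groove just in front of the boss (crop (195,165) side, (625,210) top). Its top is at z≈137, against 136 nominal, the pulley's rim face is at −41, and the gripper is well clear.

Request:
servo_tool(
  motion=[0,0,0,0,0,0,0,0,0,0,0,0,0,0,0,0,0,0],
)

```text
t: 24.98
eef_pos: [455.3, -42.9, 241.4]
tcp_rot: [-3.141, -0.0, 1.347]
wrist_force: [-0.3, 0.1, -0.3]
width: 91.3
```

```bash
python3 -c "
from h import *
st();print(job.sign_off())"
```

```text
t 24.98 pos [455.3 -42.9 241.4] rot [-3.141 -0.     1.347] F [-0.3  0.1 -0.3] w 91.3 q [-0.12  0.1   1.73  0.    1.3   0.1 ]
the job is handed in; nothing more can be done
None
```

I pushed the pulley home, snapped the clip into the axle's groove, let go, and handed the job in at about 25 s. No verdict was reported.

- **Pulley:** it slid with about 3 N until it hit a hard stop. The highest force I read there was about 11 N.
- **Clip:** I touched it lightly against the boss face and moved it 4 mm outward. It then went down freely past the height where it had stopped on plain axle. It snapped over at about 5 N and seated on a hard stop at about 10 N, 14.7 mm below the plain-axle contact; home should be 12 to 15 mm below.
- **Last look:** the clip stands upright in the groove, its top at about z = 137 to 141 mm by depth, where 136 is expected. The pulley's rim face is at −41 mm, the same place touch gave. The gripper was open, well clear, and the wrist force read about zero. I did not re-measure the bystanders, but the fingers never went near them.

Two checks disagreed:
- **Finger height:** the real fingertips sat about 39 mm higher than the TCP reading and `tcp_to_tips` imply. My first push passed over the rim without touching anything. I corrected the height from the depth images, and later contacts agreed.
- **Groove position:** the pad-width estimate and the boss touch differed by about 1.8 mm. I used the boss touch, and the clip entered on the first try.

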